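# Set up the photo stand and take the specimen picture

### The job

Set up the photo stand and take the picture: first fold the white reflector panel fully back, then stand every specimen jar upright on the middle of the disc of its lid's colour and roll the light bar along the bench, without lifting it, until it lies squarely along the middle of the yellow line. Only then fold the panel forward to lean over the jars at 45 degrees, in line with the yellow pointer, and last of all press the red shutter button fully down and let go. Leave the wash bottle, calculator and beaker where they stand.

Things in the scene. Friction and masses are not known exactly. Their poses are not given: they have to be found in the camera images.
- stand: Photo stand fixed to the bench: flat dark grey base plate 140 mm (its x, front to back) x 290 mm (its y) x 10 mm thick (top at z = 0.010), the origin under its centre; its x points away from the robot, roughly. At the back two brackets carry the hinge of the panel. A tall black computer case stands to its left and a wall is to the right of the work: keep the arm clear of both.
- panel (a joint): Hinge of the white reflector panel, rad: 0 = folded down level over the base plate, 0.785 = leaning up at 45 degrees over the plate (in line with the yellow pointer on the wire quadrant at the stand's left (+y) end), 1.57 = upright, 1.75 = the stop, fully back. It is a friction hinge: it stays at whatever angle it is left and takes about 2 N at the tab to turn. The panel is 270 mm wide (along the stand's y), 125 mm from hinge to free edge, 5 to 7 mm thick.
- panel_hinge (a point): Middle of the panel's hinge axis, 66 mm above the bench, 65 mm behind the stand's centre; the axis runs along the stand's y.
- panel_tab (a point): Grip point of the black tab on the middle of the panel's free edge, 149 mm from the hinge axis. The tab is 24 mm wide (along the stand's y), 7 mm thick and sticks out 34 mm beyond the panel's free edge; the grip point lies 14 mm from its end. Pinched by its two sides (along the stand's y) it can turn between the pads while the panel swings. Its frame turns with the panel: x points to the hinge, y along the hinge.
- line_mid (a point): Middle of the yellow line painted on the bench (200 mm long, 6 mm wide, flat) at the stand's right-hand (-y) side, parallel to the stand's x, 215 mm from the stand's centre. Its axes are the stand's. Two fixed aluminium kerbs (170 x 8 mm, 16 mm high), parallel to the line, bound the lane of the light bar: their middles lie 43 mm to the left and 143 mm to the right of the line.
- light_bar: Round battery light bar on the bench: white tube, black end caps, 36 mm diameter, 140 mm long; origin at its centre (18 mm above the bench), its x along its axis. It starts to the right of the line and roughly parallel to it. It rolls, with some rolling resistance (moved slowly, it stops within some mm), about 160 g; pressed lightly on top, it moves half as far as its top is moved.
- shutter (a joint): Travel of the red shutter button, m: 0 = up, 0.006 = fully pressed. It springs back; fully down takes 5 N.
- shutter_top (a point): Centre of the top of the red shutter button (28 mm diameter, pressed straight down, in a round black housing on the bench); top at z = 0.022 when up.
- jar_red: Specimen jar with a red lid, 36 mm diameter, 48 mm tall, 60 g; origin at the centre of its underside, z up. It may be absent.
- jar_white: Specimen jar with a white lid, 36 mm diameter, 48 mm tall, 60 g; origin at the centre of its underside, z up. It may be absent.
- jar_blue: Specimen jar with a blue lid, 36 mm diameter, 48 mm tall, 60 g; origin at the centre of its underside, z up. It may be absent.
- jar_green: Specimen jar with a green lid, 36 mm diameter, 48 mm tall, 60 g; origin at the centre of its underside, z up. It may be absent.
- disc_red: Flat red disc, 44 mm diameter, marked on the stand's base plate (z = 0.010), the place of the jar with the red lid; origin at its centre. The four discs lie in a row along the stand's y, 68 mm apart, in an order that varies, 80 mm in front of the hinge axis.
- disc_white: Flat white disc, 44 mm diameter, marked on the stand's base plate (z = 0.010), the place of the jar with the white lid; origin at its centre. The four discs lie in a row along the stand's y, 68 mm apart, in an order that varies, 80 mm in front of the hinge axis.
- disc_blue: Flat blue disc, 44 mm diameter, marked on the stand's base plate (z = 0.010), the place of the jar with the blue lid; origin at its centre. The four discs lie in a row along the stand's y, 68 mm apart, in an order that varies, 80 mm in front of the hinge axis.
- disc_green: Flat green disc, 44 mm diameter, marked on the stand's base plate (z = 0.010), the place of the jar with the green lid; origin at its centre. The four discs lie in a row along the stand's y, 68 mm apart, in an order that varies, 80 mm in front of the hinge axis.
- wash_bottle: Bystander: white wash bottle with red cap and bent spout, 200 mm tall, at the back; origin under its centre.
- calculator: Bystander: pocket calculator 120 x 74 x 15 mm lying at the right front; origin under its centre.
- beaker: Bystander: clear plastic beaker, 66 mm diameter, 85 mm tall, at the left; origin under its centre.
There are look-alikes about, which are no part of the job. Leave any black, brown or purple look-alike of the jar_white alone.

How it is judged:
By the outcome, as a careful person would: the job done as asked, in the order asked, and still so for the second after the job is handed in, with the robot touching nothing.
Of jar_red, jar_white, jar_blue, jar_green only 3 to 4 are there at a start; the rules pass over those that are not, and their reading is None.
At some moment in a run one of light_bar may be knocked a few centimetres aside while the robot is not near it.
It also fails if it takes over 210 s, if anything falls off the work surface, if the arm or the gripper's body presses on something with over 40 N, if the wrist force passes 120 N, or if a joint passes its speed limit or range.

### The arm

A 6-joint arm with a two-finger parallel gripper is mounted at the origin on a cart in front of the work surface, level with it; the furniture and walls round the work are solid. World frame = base frame: x ahead of the robot, y to its left, z up, the work surface at z = 0. Lengths are in mm, angles in rad, forces in N, time in s.
With the tool pointing down it reaches from about 275 to 750 mm from the base axis. Payload 10.2 kg.
Tool frame: the origin (TCP) lies between the finger pads; the fingertips stand 17 mm ahead of it and the grasp point (between the pads) lies 2 mm behind it; z points along the fingers, y is the line along which they close (so a half turn about z gives the same grasp; the last joint's range is limited). The gripper opens to 85 mm and grips with 20 to 120 N. Pads are 22 mm wide; open, the fingers measure 114 mm over their backs; the gripper's body (76 mm by 85 mm) begins 54 mm behind the grasp point. The pads swing forward as they close: fully open they stand 13 mm farther back than shut.
Start: joints at [1.065, 0.313, 1.498, -0, 1.331, -0.223], TCP at [146.512, 504.148, 248.294] pointing down, gripper open.
Joint ranges: [-2.94, 2.94], [-0.97, 2.17], [0.19, 2.56], [-1.23, 4.37], [0.02, 3.11], [-2.88, 2.88]. Speed limits (rad/s): [2.39, 2.39, 3.01, 3.14, 3.14, 3.14].

### API

Orientations are given as a unit quaternion [w, x, y, z].
In Python, from rig import * gives the robot as it stands.
- The arm moves only by the tool step_arm, never from a script. Its argument "commands" is text: rows parted by semicolons, each of 7 numbers parted by spaces: the opening, from 0 (shut) to 1 (fully open), then the shift along the tool's x, y, z in cm, then the turn, a rotation vector about the tool's x, y, z in rad. In form: hand x y z rx ry rz; .... A call has 1 to 20 rows; each row is the pose to reach, as a shift and turn from the pose commanded when the call began, along the tool's axes at that moment; what a row does not reach only later rows make up. A row lasts 1/12 s, in which the tool goes at most 41.7 mm and 7.16 degrees, less where a joint would pass 70% of its speed; a pose out of reach is approached as far as the arm can. A call with a gripper value outside its range is refused whole. The fingers move at their own pace and stop on an object; "newtons" is the grip in N (left out, the last holds). Time passes only in rows, so rows that repeat a pose let the fingers close. It gives the time, the measured TCP pose, the force, the opening and the grip force at its end, in the units of the state.
- sense(): the state, without advancing time (a new reading comes with each control period).
- capture(name): name is "scene" or "side" or "wrist"; returns the picture (480x640x3 uint8, red, green, blue); there is no depth.
- camera_model(name): a dict with "mtx" (3x3 intrinsics, pixels), "eye" and "rotation" of the camera in the world. Camera axes: x right, y down, z forward; pixel columns grow to the right and rows downward; lengths in mm; the calibration is good to about 2 mm. The wrist camera is an equidistant fisheye: a pixel r from the principal point sees the ray r / f radians off the axis. A picture is of the moment at which its call begins: read the wrist's pose just before it. camera_model takes no time and is no camera call; for the wrist camera it gives the pose at the moment of the call.
- finish_job(): hands the job in; it is judged then, once.
Trained networks look in the newest picture that a camera, given by its name, has taken for a name from the list of things; names that differ only in an ending like _2 or _b are one class to them, and where a whole thing is asked for, a point or a joint stands for the part that bears it (a point fixed in the world has none). Each returns a list of dicts, best first, with "score" (0 to 1); they miss things now and then, are a little off and sometimes report something else, mostly with a low value. They report only what shows in the picture. A call takes as long as a camera call. They do not tell look-alikes from the thing itself.
- search_frame(camera, label): "rect" ([centre column, centre row, width, height] in pixels, round what is visible of it).
- trace(camera, label): "mask" (480x640 bool, what is visible of it) and "rect" ([centre column, centre row, width, height] in pixels, round what is visible of it).
- spot_point(camera, label): "xy" ([column, row] in pixels: a listed point, or the origin of a listed thing).
The state is a dict: "time_s": time; "joints": joint angles; "dq": joint speeds; "tau": joint torques, N m; "eef_pos": TCP position; "ee_rot": TCP orientation; "force": force on the tool from outside, world axes, zero at the start; "wrist_torque": the same for the moment, N m; "grip_width": opening from 0.0 (shut) to 1.0 (fully open); "grip_force": force on a finger pad.
Only numpy, scipy, OpenCV 4.12 (cv2) and the standard library are available. Lean on these libraries where they do the work, as an engineer would, in place of code of your own. Each camera call takes 0.05 s, during which the arm holds its last target. There are 200 camera calls.

## Working session

There is one attempt and no reset: what is moved stays moved. The work goes in short steps, Python scripts to look and compute and a tool call to move; the robot and the scene stay as the last step left them, time stands still between calls to the robot, and variables do not carry over. Pictures are saved under pics/ and viewed, at most 14 in all, crops included, and the job is handed in when it is done.

Besides the shell and the picture viewer there is one more tool, called after "Request:" as name(argument=value, ...) on one line, values as JSON. step_arm: Moves the arm, as the interface text tells. Its arguments: {"type":"object","properties":{"commands":{"type":"string"},"newtons":{"type":"number"}},"required":["commands"]}

```bash
ls; mkdir -p pics; cat > h.py <<'E'
from rig import *
import numpy as np, cv2
from scipy.spatial.transform import Rotation as R
def save(n,im,crop=None,s=1):
    if crop: x0,y0,x1,y1=crop; im=im[y0:y1,x0:x1]
    im=cv2.resize(im,None,fx=s,fy=s,interpolation=cv2.INTER_CUBIC)
    cv2.imwrite(f'pics/{n}.png',im[:,:,::-1])
def ray(cam,px,m=None):
    m=m or camera_model(cam); K=np.array(m['mtx']); x=(px[0]-K[0,2])/K[0,0]; y=(px[1]-K[1,2])/K[1,1]
    if cam=='wrist':
        r=np.hypot(x,y); d=np.array([x/r*np.sin(r),y/r*np.sin(r),np.cos(r)]) if r>1e-9 else np.array([0,0,1.])
    else: d=np.array([x,y,1.])
    d=np.array(m['rotation'])@d; return np.array(m['eye']),d/np.linalg.norm(d)
def onz(cam,px,z,m=None):
    e,d=ray(cam,px,m); return e+d*(z-e[2])/d[2]
def tri(rays):
    A=sum(np.eye(3)-np.outer(d,d) for e,d in rays); b=sum((np.eye(3)-np.outer(d,d))@e for e,d in rays)
    p=np.linalg.solve(A,b); return p,[np.linalg.norm(np.cross(p-e,d)) for e,d in rays]
def proj(cam,p,m=None):
    m=m or camera_model(cam);K=np.array(m['mtx']);c=np.array(m['rotation']).T@(np.array(p)-np.array(m['eye']))
    if cam=='wrist':
        t=np.arctan2(np.hypot(c[0],c[1]),c[2]);u=c[:2]/np.hypot(c[0],c[1])*t
    else:u=c[:2]/c[2]
    return np.array([K[0,0]*u[0]+K[0,2],K[1,1]*u[1]+K[1,2]])
def rq(q): return R.from_quat([q[1],q[2],q[3],q[0]])
def rel(target,Rt=None):
    "shift in cm and rotvec in tool axes from the current pose"
    s=sense();R0=rq(s['ee_rot']);d=R0.inv().apply(np.array(target)-s['eef_pos'])/10
    rv=(R0.inv()*Rt).as_rotvec() if Rt is not None else np.zeros(3)
    return np.round(d,2),np.round(rv,3)
def down(yaw):
    "tool down, closing axis y at angle yaw from world x"
    y=np.array([np.cos(yaw),np.sin(yaw),0]);z=np.array([0,0,-1.]);return R.from_matrix(np.c_[np.cross(y,z),y,z])
E
python3 - <<'E'
from h import *
s=sense();print(s)
for c in ['scene','side','wrist']:
    im=capture(c);save(c+'0',im);m=camera_model(c);print(c,m)
    for l in ['panel_hinge','panel_tab','line_mid','light_bar','shutter_top','jar_red','jar_white','jar_blue','jar_green','disc_red','disc_white','disc_blue','disc_green','stand']:
        print(l,[(np.round(d['xy'],1).tolist(),round(d['score'],2)) for d in spot_point(c,l)[:4]])
E
```

```text
pics
{'time_s': 0.0, 'joints': array([ 1.06459018e+00,  3.13482819e-01,  1.49846359e+00, -7.76003766e-06,
        1.33100458e+00, -2.23381786e-01]), 'dq': array([-0.00046056,  0.00064531,  0.00227591, -0.00014368, -0.00019811,
       -0.00194673]), 'tau': array([ 4.78096063e-04, -4.12270904e+01, -2.59739721e+01, -2.66078714e-04,
        4.22157827e-03,  1.91243501e-06]), 'eef_pos': array([146.39358625, 503.92126392, 247.70829433]), 'ee_rot': array([-2.38777639e-04,  1.40940392e-01,  9.90017851e-01, -6.35821883e-04]), 'force': array([ 0.28989782, -0.12967746,  0.39708459]), 'wrist_torque': array([ 0.05579393,  0.00519672, -0.00899488]), 'grip_force': 0.0, 'grip_width': 1.0006616007616183}
scene {'mtx': array([[451.09454474,   0.        , 319.39886813],
       [  0.        , 451.09454474, 241.90081832],
       [  0.        ,   0.        ,   1.        ]]), 'eye': array([173.10396412, 745.19579843, 880.89253731]), 'rotation': array([ 0.10368407, -0.23236244,  0.89071582, -0.37667312])}
panel_hinge []
panel_tab [([354.5, 237.2], 0.92)]
line_mid [([358.8, 213.2], 0.75), ([353.0, 238.8], 0.
[... 1182 characters left out ...]
1.8], 0.82)]
disc_red [([342.6, 243.1], 0.4)]
disc_white [([311.5, 272.8], 0.45)]
disc_blue [([301.7, 292.5], 0.52)]
disc_green [([330.9, 255.4], 0.42)]
stand [([316.3, 264.1], 0.56)]
wrist {'mtx': array([[371.64829954,   0.        , 318.56301079],
       [  0.        , 371.64829954, 240.15377739],
       [  0.        ,   0.        ,   1.        ]]), 'eye': array([ 78.58095145, 524.08769505, 373.90215973]), 'rotation': array([0.11217344, 0.79187686, 0.5942982 , 0.08460383])}
panel_hinge []
panel_tab []
line_mid []
light_bar []
shutter_top []
jar_red []
jar_white [([105.6, 446.1], 0.59)]
jar_blue []
jar_green [([7.2, 446.4], 0.54)]
disc_red []
disc_white []
disc_blue []
disc_green []
stand []
```

```bash
sed -i "s/np.array(m\['rotation'\])/rq(m['rotation']).as_matrix()/g" h.py
python3 - <<'E'
import cv2
for c in ['scene','side']:
    im=cv2.imread(f'pics/{c}0.png')[150:390,200:500]; cv2.imwrite(f'pics/{c}0c.png',cv2.resize(im,None,fx=2.5,fy=2.5,interpolation=cv2.INTER_CUBIC))
E
```

```text
(no output)
```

View pics/scene0.png

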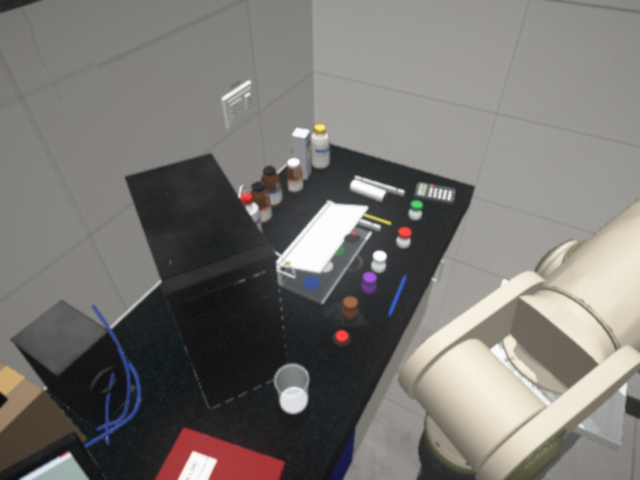

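View pics/scene0c.png

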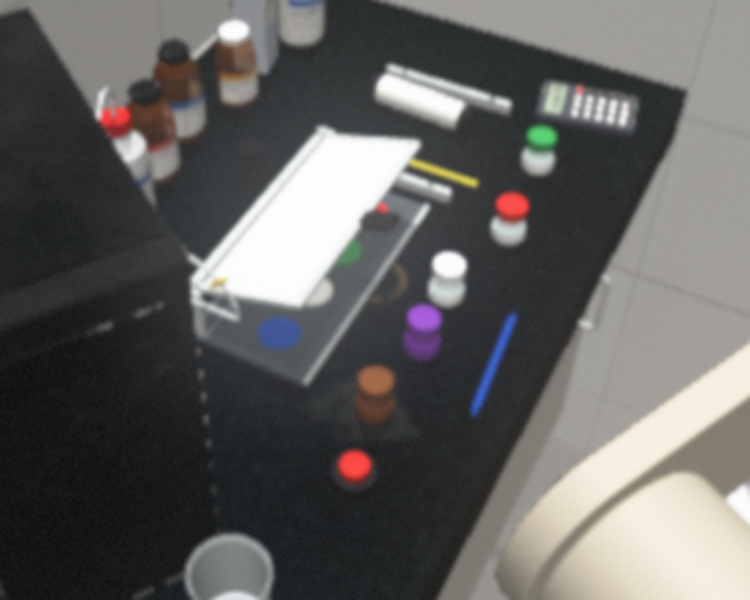

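View pics/side0c.png

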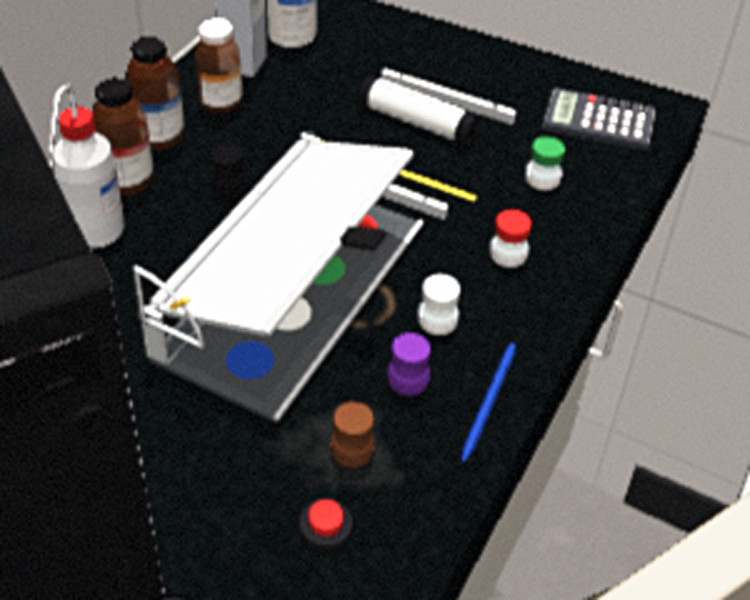

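The side view shows the white-lid jar (376,271), red (404,245), green (418,216) with decoys purple (364,296), brown (341,324), a black one (291,215) and brown bottles at the back; shutter button is at (330,357), the light bar at (367,193). There is no blue jar. Discs from left to right are blue, white, green, red (red is under the tab).

```bash
python3 - <<'E'
from h import *
from scipy.optimize import least_squares
P={}
for c in ['scene','side']:
    im=capture(c);P[c]={}
    for l in ['panel_tab','line_mid','light_bar','shutter_top','jar_red','jar_white','jar_green','disc_red','disc_white','disc_blue','disc_green','stand','calculator','beaker','wash_bottle','panel_hinge']:
        P[c][l]=[(np.array(d['xy']),round(d['score'],2)) for d in spot_point(c,l) if d['score']>.3]
        print(c,l,[(np.round(a).tolist(),b,np.round(onz(c,a,{'disc':10,'ligh':18,'shut':22}.get(l[:4],0))[:2]).tolist()) for a,b in P[c][l]][:4])
E
```

```text
scene panel_tab [([353.0, 238.0], 0.79, [553.0, -103.0])]
scene line_mid [([359.0, 214.0], 0.8, [584.0, -207.0])]
scene light_bar [([367.0, 187.0], 0.73, [609.0, -316.0]), ([311.0, 287.0], 0.66, [560.0, 122.0])]
scene shutter_top [([342.0, 334.0], 0.51, [425.0, 211.0])]
scene jar_red [([405.0, 248.0], 0.6, [410.0, -136.0])]
scene jar_white [([352.0, 315.0], 0.82, [437.0, 138.0]), ([379.0, 270.0], 0.72, [440.0, -28.0]), ([298.0, 220.0], 0.62, [730.0, -95.0]), ([368.0, 289.0], 0.55, [437.0, 47.0])]
scene jar_green [([413.0, 215.0], 0.49, [442.0, -281.0])]
scene disc_red []
scene disc_white [([320.0, 263.0], 0.51, [582.0, 33.0]), ([333.0, 252.0], 0.32, [574.0, -19.0])]
scene disc_blue [([311.0, 287.0], 0.68, [562.0, 118.0])]
scene disc_green [([336.0, 250.0], 0.49, [570.0, -31.0])]
scene stand [([327.0, 255.0], 0.66, [586.0, -11.0]), ([437.0, 194.0], 0.59, [412.0, -412.0])]
scene calculator [([439.0, 194.0], 0.84, [406.0, -416.0])]
scene beaker []
scene wash_bottle []
scene panel_hinge [([302.0, 232.0], 0.83, [694.0, -55.0])]
side panel_tab [([347.0, 242.0], 0.73, [562.0, -113.0])]
side
[... 294 characters left out ...]
0.79, [446.0, 138.0]), ([291.0, 226.0], 0.67, [723.0, -90.0]), ([364.0, 303.0], 0.62, [435.0, 44.0]), ([373.0, 275.0], 0.6, [454.0, -44.0])]
side jar_green [([416.0, 219.0], 0.81, [442.0, -290.0])]
side disc_red [([343.0, 244.0], 0.35, [562.0, -92.0])]
side disc_white [([313.0, 272.0], 0.67, [579.0, 29.0])]
side disc_blue []
side disc_green [([329.0, 255.0], 0.67, [574.0, -41.0]), ([298.0, 294.0], 0.67, [573.0, 104.0])]
side stand [([316.0, 265.0], 0.63, [589.0, -3.0])]
side calculator [([438.0, 196.0], 0.85, [428.0, -419.0])]
side beaker [([272.0, 435.0], 0.62, [440.0, 393.0])]
side wash_bottle [([239.0, 246.0], 0.91, [796.0, 43.0])]
side panel_hinge [([297.0, 234.0], 0.68, [693.0, -75.0])]
```

```bash
python3 - <<'E'
from h import *
for p in [(210,408),(287,378),(278,290)]: print('case?',onz('scene',p,0).round())
m=camera_model('wrist');s=sense();R0=rq(s['ee_rot'])
print('cam in tool', R0.inv().apply(m['eye']-s['eef_pos']).round(1), (R0.inv()*rq(m['rotation'])).as_matrix().round(3))
print(rel([430,-20,300],down(np.pi/2)))
E
```

```text
case? [585. 488.   0.]
case? [483. 355.   0.]
case? [635. 159.   0.]
cam in tool [  70.8    0.2 -125.6] [[-0.    -0.961 -0.278]
 [ 1.    -0.     0.001]
 [-0.001 -0.278  0.961]]
(array([-41.85, -42.42,  -5.17]), array([-0.   , -0.   , -0.283]))
```

Request:
step_arm(commands="1 -41.85 -42.42 -5.17 0 0 -0.283;1 -41.85 -42.42 -5.17 0 0 -0.283;1 -41.85 -42.42 -5.17 0 0 -0.283;1 -41.85 -42.42 -5.17 0 0 -0.283;1 -41.85 -42.42 -5.17 0 0 -0.283;1 -41.85 -42.42 -5.17 0 0 -0.283;1 -41.85 -42.42 -5.17 0 0 -0.283;1 -41.85 -42.42 -5.17 0 0 -0.283;1 -41.85 -42.42 -5.17 0 0 -0.283;1 -41.85 -42.42 -5.17 0 0 -0.283;1 -41.85 -42.42 -5.17 0 0 -0.283;1 -41.85 -42.42 -5.17 0 0 -0.283;1 -41.85 -42.42 -5.17 0 0 -0.283;1 -41.85 -42.42 -5.17 0 0 -0.283;1 -41.85 -42.42 -5.17 0 0 -0.283;1 -41.85 -42.42 -5.17 0 0 -0.283;1 -41.85 -42.42 -5.17 0 0 -0.283;1 -41.85 -42.42 -5.17 0 0 -0.283")

```text
time_s: 5.45
eef_pos: [429.7, -19.5, 299.9]
ee_rot: [-0.0, -0.0, 1.0, 0.0]
force: [0.1, 1.1, -0.1]
grip_width: 0.998
grip_force: 0.0
```

```bash
cat > look.py <<'E'
from h import *
import sys,json
# usage: look.py name label... : wrist picture, saved with its model and spot points
n=sys.argv[1];m=camera_model('wrist');im=capture('wrist');save(n,im)
H={'disc':10,'ligh':18,'shut':22,'jar_':0,'line':0}
o={}
for l in sys.argv[2:]:
    o[l]=[(list(map(float,d['xy'])),float(d['score'])) for d in spot_point('wrist',l) if d['score']>.3]
    print(l,[(np.round(a,1).tolist(),round(b,2),np.round(onz('wrist',a,H.get(l[:4],0),m)[:2]).tolist()) for a,b in o[l]][:4])
json.dump(dict(m={k:np.array(v).tolist() for k,v in m.items()},o=o),open(f'pics/{n}.json','w'))
E
python3 look.py w1 panel_tab line_mid light_bar shutter_top jar_red jar_white jar_green disc_red disc_white disc_blue disc_green stand panel_hinge calculator
```

```text
panel_tab [([340.3, 298.0], 0.78, [558.0, 9.0])]
line_mid [([176.7, 312.2], 0.79, [583.0, -210.0])]
light_bar [([115.4, 325.6], 0.7, [602.0, -304.0]), ([601.3, 217.0], 0.7, [443.0, 377.0]), ([254.2, 309.9], 0.41, [567.0, -98.0])]
shutter_top [([507.1, 201.6], 0.76, [428.0, 208.0]), ([176.1, 315.1], 0.43, [576.0, -202.0])]
jar_red [([206.4, 195.4], 0.82, [427.0, -153.0])]
jar_white [([446.0, 212.4], 0.81, [447.0, 136.0]), ([300.0, 209.1], 0.78, [444.0, -41.0]), ([370.2, 200.9], 0.74, [434.0, 41.0]), ([269.9, 400.9], 0.74, [730.0, -91.0])]
jar_green [([118.5, 209.5], 0.67, [441.0, -277.0])]
disc_red [([253.2, 314.2], 0.93, [577.0, -102.0])]
disc_white [([363.3, 307.8], 0.72, [567.0, 37.0])]
disc_blue [([413.7, 307.7], 0.71, [569.0, 102.0])]
disc_green [([310.0, 311.2], 0.57, [572.0, -30.0])]
stand [([330.8, 318.6], 0.55, [588.0, -3.0])]
panel_hinge [([334.4, 387.6], 0.91, [702.0, 4.0]), ([208.3, 195.4], 0.34, [427.0, -150.0])]
calculator [([45.6, 200.6], 0.97, [424.0, -406.0])]
```

View pics/w1.png

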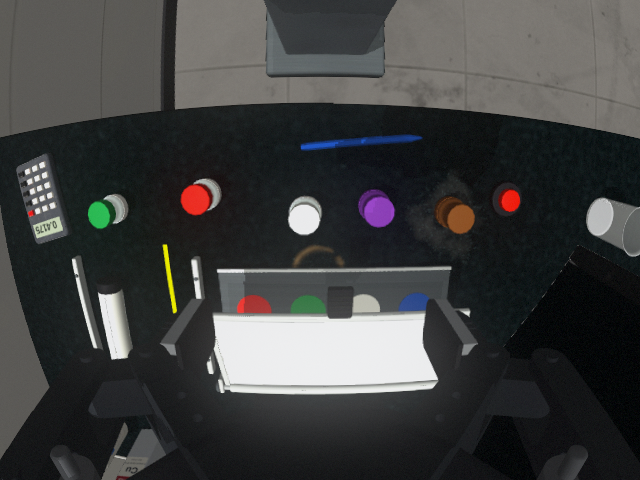

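The wrist view shows everything: lids green (100,214), red (196,199), white (305,215); purple (377,208) and brown (460,215) decoys; tab (340,298); discs red (253,305), green (308,307), white (363,306), blue (415,303); bar (113,325), line (170,280), shutter (510,200).

```bash
python3 - <<'E'
from h import *
import json
J=json.load(open('pics/w1.json'));m=J['m'];im=cv2.imread('pics/w1.png');hsv=cv2.cvtColor(im,cv2.COLOR_BGR2HSV)
mk=((abs(hsv[...,0].astype(int)-28)<6)&(hsv[...,1]>120)&(hsv[...,2]>120));mk[:230]=0;mk[:,200:]=0
ys,xs=np.nonzero(mk);p=np.array([onz('wrist',q,0,m)[:2] for q in zip(xs,ys)]);c=p.mean(0);u,s,v=np.linalg.svd(p-c);d=v[0]*np.sign(v[0][0])
t=(p-c)@d;print('line c',c,'yaw',np.degrees(np.arctan2(d[1],d[0])),'ext',t.min(),t.max(), 'mid',c+d*(t.min()+t.max())/2)
print('tab',tri([ray('wrist',(340,299),m),ray('side',(346.5,243)),ray('scene',(353,238))]))
for n,a,b,cc in [('tab w/side',(340,299),(346.5,243),0),]:
    print(tri([ray('wrist',a,m),ray('side',b)]))
# plate front edge
for q in [(218,270),(450,268)]: print('front edge',onz('wrist',q,10,m).round(1))
print('jars lid top z48', {k:onz('wrist',q,48,m).round(1)[:2].tolist() for k,q in dict(g=(100,214),r=(196,199),w=(305,216)).items()})
# bar axis
for q in [(108,288),(121,358)]: print('bar end',onz('wrist',q,22,m).round(1))
# disc segmentation
for n,lo,hi,x0,x1 in [('red',None,8,235,275),('blue',105,125,395,440),('green',50,85,285,330)]:
    h=hsv[...,0].astype(int);k=((h<=8)|(h>172)) if lo is None else (h>lo)&(h<hi)
    k=k&(hsv[...,1]>90);k[:285]=0;k[325:]=0;k[:,:x0]=0;k[:,x1:]=0
    yy,xx=np.nonzero(k);q=np.array([onz('wrist',z,10,m)[:2] for z in zip(xx,yy)]);print(n,q.min(0),q.max(0),len(q))
E
```

```text
line c [ 534.0952144 -213.9449565] yaw 0.6006492632815281 ext -46.84649302945437 49.37005762943616 mid [ 535.35692736 -213.93172909]
tab (array([506.7817583 ,   0.89363096, 113.01327999]), [np.float64(0.4684418170984775), np.float64(3.1715266949122256), np.float64(2.860015960439335)])
(array([506.21319837,   0.70040174, 116.30514072]), [np.float64(1.3573722546500704), np.float64(1.357372254649999)])
front edge [ 517.3 -142.    10. ]
front edge [515.5 144.9  10. ]
jars lid top z48 {'g': [436.3, -275.4], 'r': [422.6, -149.6], 'w': [442.2, -33.0]}
bar end [ 542.2 -299.5   22. ]
bar end [ 654.1 -306.    22. ]
red [ 549.93035468 -122.56006004] [574.3862968  -78.42750894] 516
blue [546.90450353  81.59527688] [572.50589124 120.15924515] 440
green [549.28177122 -53.37334841] [572.94615878 -10.83114645] 507
```

Request:
step_arm(commands="1 -7.75 2.05 10 0 0 0.01;1 -7.75 2.05 10 0 0 0.01;1 -7.75 2.05 10 0 0 0.01;1 -7.75 2.05 10 0 0 0.01;1 -7.75 2.05 18.9 0 0 0.01;1 -7.75 2.05 18.9 0 0 0.01;1 -7.75 2.05 18.9 0 0 0.01;1 -7.75 2.05 18.9 0 0 0.01;0 -7.75 2.05 18.9 0 0 0.01;0 -7.75 2.05 18.9 0 0 0.01;0 -7.75 2.05 18.9 0 0 0.01;0 -7.75 2.05 18.9 0 0 0.01;0 -7.75 2.05 18.9 0 0 0.01;0 -7.75 2.05 18.9 0 0 0.01;0 -7.75 2.05 18.9 0 0 0.01", newtons=30)

```text
time_s: 7.45
eef_pos: [507.7, 0.6, 111.4]
ee_rot: [0.0, 0.005, 1.0, -0.0]
force: [-0.5, 0.0, 2.2]
grip_width: 0.271
grip_force: 31.9
```

```bash
cat > arc.py <<'E'
from h import *
import sys
# arc rows: th1, tilt1, n ; tool tilt about tool y (negative = leaning forward)
th1,a1,n=float(sys.argv[1]),float(sys.argv[2]),int(sys.argv[3])
s=sense();R0=rq(s['ee_rot']);z=R0.as_matrix()[:,2];G=s['eef_pos']-2*z
Hx,Hz=651.5,66
r=np.hypot(Hx-G[0],G[2]-Hz);t0=np.arctan2(G[2]-Hz,Hx-G[0]);a0=-np.arcsin(z[0])
print('r',r,'th',t0,'tilt',a0)
for i in range(1,n+1):
    th=t0+(th1-t0)*i/n;a=a0+(a1-a0)*i/n
    zt=np.array([-np.sin(a),0,-np.cos(a)])
    T=np.array([Hx-r*np.cos(th),G[1],Hz+r*np.sin(th)])+2*zt
    d=R0.inv().apply(T-s['eef_pos'])/10
    print(f"0 {d[0]:.2f} {d[1]:.2f} {d[2]:.2f} 0 {a-a0:.2f} 0",end=';')
E
python3 arc.py 1.77 -0.7 18
python3 look.py w2
```

```text
r 151.4510298017839 th 0.31822274896056596 tilt -0.0005822246644515895
0 -0.44 0.00 -1.14 0 -0.04 0;0 -0.96 0.01 -2.25 0 -0.08 0;0 -1.58 0.01 -3.31 0 -0.12 0;0 -2.28 0.02 -4.32 0 -0.16 0;0 -3.06 0.03 -5.27 0 -0.19 0;0 -3.91 0.04 -6.15 0 -0.23 0;0 -4.83 0.04 -6.97 0 -0.27 0;0 -5.81 0.05 -7.70 0 -0.31 0;0 -6.84 0.06 -8.36 0 -0.35 0;0 -7.93 0.07 -8.94 0 -0.39 0;0 -9.06 0.08 -9.42 0 -0.43 0;0 -10.23 0.09 -9.81 0 -0.47 0;0 -11.42 0.11 -10.11 0 -0.51 0;0 -12.63 0.12 -10.31 0 -0.54 0;0 -13.85 0.13 -10.42 0 -0.58 0;0 -15.08 0.14 -10.42 0 -0.62 0;0 -16.30 0.15 -10.33 0 -0.66 0;0 -17.52 0.16 -10.14 0 -0.70 0;
```

View pics/w2.png

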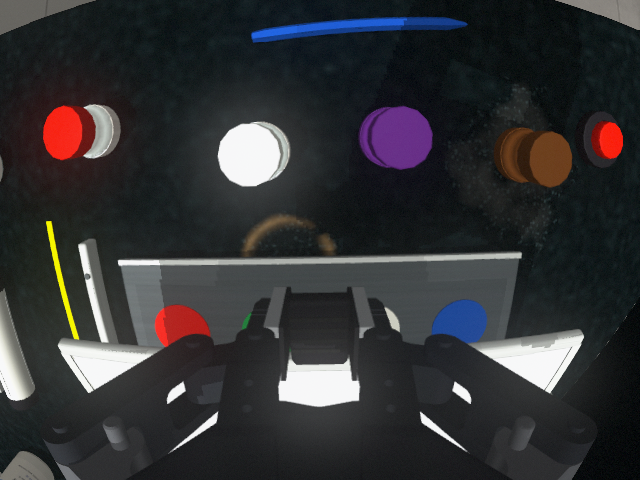

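The tab is pinched squarely at (318,325). Now the swing.

Request:
step_arm(commands="0 -0.44 0.01 -1.14 0 -0.04 0;0 -0.96 0.02 -2.25 0 -0.08 0;0 -1.58 0.03 -3.31 0 -0.12 0;0 -2.28 0.04 -4.32 0 -0.16 0;0 -3.06 0.06 -5.27 0 -0.19 0;0 -3.91 0.08 -6.15 0 -0.23 0;0 -4.83 0.09 -6.97 0 -0.27 0;0 -5.81 0.11 -7.70 0 -0.31 0;0 -6.84 0.13 -8.36 0 -0.35 0;0 -7.93 0.15 -8.94 0 -0.39 0;0 -9.06 0.17 -9.42 0 -0.43 0;0 -10.23 0.19 -9.81 0 -0.47 0;0 -11.42 0.22 -10.11 0 -0.51 0;0 -12.63 0.25 -10.31 0 -0.54 0;0 -13.85 0.27 -10.42 0 -0.58 0;0 -15.08 0.3 -10.42 0 -0.62 0;0 -16.30 0.32 -10.33 0 -0.66 0;0 -17.52 0.34 -10.14 0 -0.70 0;0 -17.52 0.34 -10.14 0 -0.70 0;0 -17.52 0.34 -10.14 0 -0.70 0")

```text
time_s: 9.17
eef_pos: [685.2, 2.0, 216.0]
ee_rot: [0.347, 0.005, 0.938, -0.002]
force: [1.1, 1.6, 6.3]
grip_width: 0.266
grip_force: 38.5
```

```bash
python3 arc.py 1.77 -0.7 1; python3 - <<'E'
from h import *
s=sense();print(s['force'],s['joints'].round(2))
E
python3 look.py w3
```

```text
r 154.97189473612448 th 1.7813601443154592 tilt -0.7096886064998231
0 0.11 -0.00 -0.14 0 0.01 0;[1.11268875 1.59114271 6.25419845] [-0.21  0.41  1.61  0.31  0.44 -2.01]
```

View pics/w3.png

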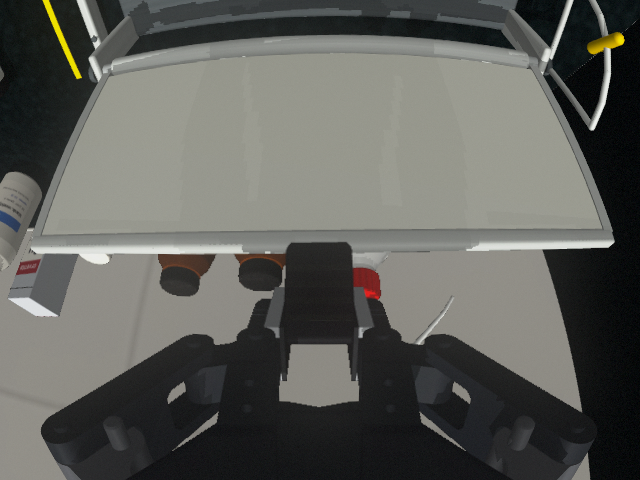

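Panel upright-back and held at (318,290). I push a bit more to find the stop.

Request:
step_arm(commands="0 -0.3 0 0.25 0 0 0;0 -0.3 0 0.25 0 0 0;0 -0.5 0 0.45 0 0 0;0 -0.5 0 0.45 0 0 0;0 -0.5 0 0.45 0 0 0")

```text
time_s: 9.63
eef_pos: [691.3, 2.0, 215.1]
ee_rot: [0.346, 0.005, 0.938, -0.002]
force: [2.6, 1.8, 4.7]
grip_width: 0.271
grip_force: 38.1
```

```bash
python3 arc.py 1.77 -0.7 1; python3 - <<'E'
from h import *
s=sense();print(s['force'],s['joints'].round(2))
E
```

```text
r 155.49148790249342 th 1.8207823996111694 tilt -0.7075574492772296
0 0.47 -0.01 -0.63 0 0.01 0;[2.58753183 1.84206846 4.67581857] [-0.21  0.42  1.59  0.3   0.45 -2.  ]
```

Request:
step_arm(commands="0 -0.3 0 0.3 0 0 0;0 -0.3 0 0.3 0 0 0;0 -0.6 0 0.6 0 0 0;0 -0.6 0 0.6 0 0 0;0 -0.6 0 0.6 0 0 0;0 -0.6 0 0.6 0 0 0")

```text
time_s: 10.13
eef_pos: [698.2, 2.1, 213.1]
ee_rot: [0.344, 0.005, 0.939, -0.002]
force: [-12.4, 0.1, 8.1]
grip_width: 0.26
grip_force: 28.5
```

```bash
python3 look.py w4; python3 - <<'E'
from h import *
s=sense();print(s['force'],s['wrist_torque'])
import json
m=json.load(open('pics/w4.json'))['m']; im=cv2.imread('pics/w4.png'); save('w4c',im[:,:,::-1])
for th in (1.65,1.7,1.75,1.8): # panel free edge ends
    print(th,[proj('wrist',(651.5-125*np.cos(th),2.5+s_*135,66+125*np.sin(th)),m).round(1) for s_ in (1,-1)])
print([proj('wrist',(651.5,2.5+s_*135,66),m).round(1) for s_ in (1,-1)])
E
```

```text
[-12.61574611   0.22840158   7.78844319] [-0.04071502  1.14252218 -0.10742187]
1.65 [array([630.3, 224. ]), array([  9.6, 228.2])]
1.7 [array([622.3, 230.9]), array([ 17.8, 234.9])]
1.75 [array([614.2, 236.9]), array([ 25.8, 240.7])]
1.8 [array([606.4, 242. ]), array([ 33.8, 245.6])]
[array([536.5,  51.9]), array([100.9,  56. ])]
```

View pics/w4.png

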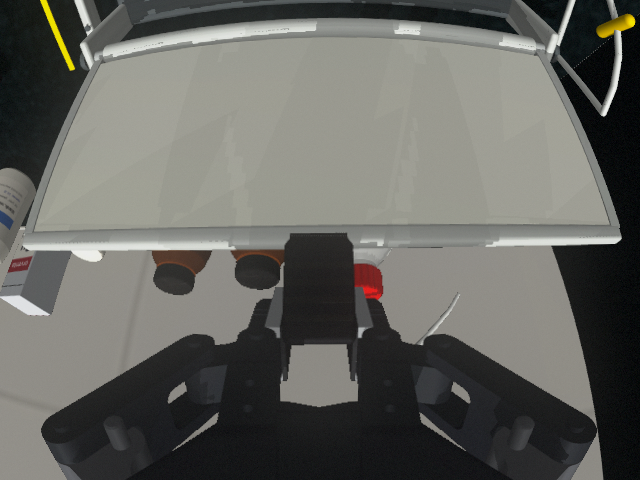

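The picture shows the panel leaning back (edge corners (25,240),(617,240), agreeing with 1.75) and −12 N says it is on the stop. Release and retreat.

Request:
step_arm(commands="1 0 0 0 0 0 0;1 0 0 0 0 0 0;1 0 0 0 0 0 0;1 0 0 0 0 0 0;1 0 0 0 0 0 0;1 0 0 -4 0 0 0;1 0 0 -8 0 0 0;1 0 0 -12 0 0 0;1 0 0 -14 0 0 0;1 0 0 -14 0 0 0")

```text
time_s: 11.02
eef_pos: [607.2, 3.0, 323.5]
ee_rot: [0.346, 0.004, 0.938, -0.003]
force: [0.5, 0.2, 0.6]
grip_width: 1.0
grip_force: 0.0
```

```bash
python3 look.py w5 panel_tab disc_red disc_green disc_white disc_blue jar_white jar_red line_mid; python3 - <<'E'
from h import *
import json
s=sense();print(s['eef_pos'],s['ee_rot'])
im=capture('side');save('side1',im,(200,120,500,380),2)
J=json.load(open('pics/w5.json'));m=J['m'];a=J['o']['panel_tab']
p=spot_point('side','panel_tab');print([(d['xy'],d['score']) for d in p])
if a and p: print(tri([ray('wrist',a[0][0],m),ray('side',p[0]['xy'])]))
print(rel([430,-20,250],down(np.pi/2+.0105)))
E
```

```text
panel_tab [([319.5, 210.2], 0.59, [951.0, 1.0])]
disc_red []
disc_green []
disc_white []
disc_blue []
jar_white []
jar_red []
line_mid [([121.5, 6.8], 0.93, [586.0, -206.0])]
[607.95889292   2.9152206  317.51561025] [ 0.34218854  0.00467104  0.9396185  -0.00150252]
[([278.4, 184.0], 0.84), ([318.2, 263.1], 0.25)]
(array([680.84633676,   2.56191646, 212.34174528]), [np.float64(1.7889352122516302), np.float64(1.7889352122516937)])
(array([17.97, -2.47, -6.23]), array([-0.007,  0.699, -0.02 ]))
```

View pics/side1.png

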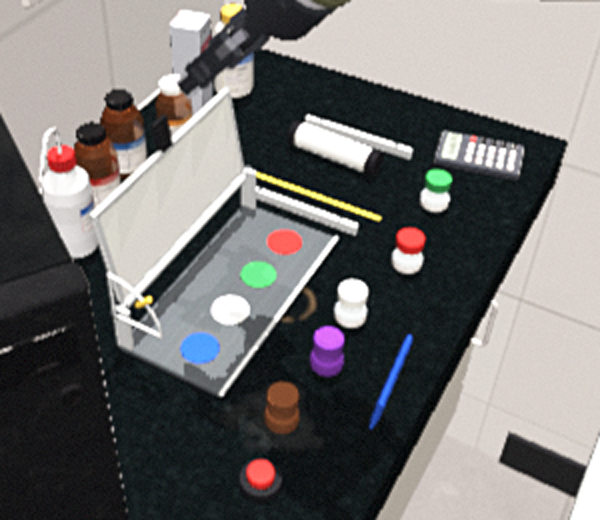

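Side view: panel is fully back with all discs clear — blue (300,294), white (315,275), green (329,257), red (342,241) — and its tab triangulates to θ≈1.75. Now the overhead view for precise jar and disc positions.

Request:
step_arm(commands="1 9 -1.2 -3 0 0.35 -0.01;1 9 -1.2 -3 0 0.35 -0.01;1 9 -1.2 -3 0 0.35 -0.01;1 17.97 -2.47 -6.23 -0.007 0.699 -0.02;1 17.97 -2.47 -6.23 -0.007 0.699 -0.02;1 17.97 -2.47 -6.23 -0.007 0.699 -0.02;1 17.97 -2.47 -6.23 -0.007 0.699 -0.02;1 17.97 -2.47 -6.23 -0.007 0.699 -0.02;1 17.97 -2.47 -6.23 -0.007 0.699 -0.02;1 17.97 -2.47 -6.23 -0.007 0.699 -0.02;1 17.97 -2.47 -6.23 -0.007 0.699 -0.02")

```text
time_s: 12.48
eef_pos: [430.3, -19.9, 250.7]
ee_rot: [0.001, -0.006, 1.0, -0.0]
force: [0.3, -0.7, -0.1]
grip_width: 1.002
grip_force: 0.0
```

```bash
cat > seg.py <<'E'
from h import *
import json
def blob(im,seed,box=30,tol=None):
    pass
def lids(name,specs):
    "colour blobs near given pixels: specs {n:(kind,(u,v),half)}; returns centroid pixel and area"
    hsv=cv2.cvtColor(cv2.imread(f'pics/{name}.png'),cv2.COLOR_BGR2HSV).astype(int);o={}
    h,s,v=hsv[...,0],hsv[...,1],hsv[...,2]
    K=dict(red=((h<8)|(h>172))&(s>130)&(v>60),green=(h>48)&(h<90)&(s>90)&(v>40),blue=(h>100)&(h<128)&(s>110)&(v>50),white=(s<40)&(v>185),yellow=(h>22)&(h<34)&(s>120)&(v>120))
    for n,(k,(u,w),b) in specs.items():
        u,w=int(u),int(w);mk=np.zeros(h.shape,np.uint8);y0,x0=max(w-b,0),max(u-b,0);mk[y0:w+b,x0:u+b]=K[k][y0:w+b,x0:u+b]
        c=max(cv2.findContours(mk,cv2.RETR_EXTERNAL,cv2.CHAIN_APPROX_NONE)[0],key=cv2.contourArea,default=None)
        if c is not None: o[n]=(c[:,0,:].astype(float),cv2.contourArea(c))
    return o
def circ(contour,z,m):
    "circle centre and radius of a contour projected on height z"
    p=np.array([onz('wrist',q,z,m)[:2] for q in contour]);A=np.c_[2*p,np.ones(len(p))];x=np.linalg.lstsq(A,(p**2).sum(1),rcond=None)[0]
    r=np.sqrt(x[2]+x[0]**2+x[1]**2);return x[:2],r
E
python3 look.py w6 line_mid light_bar; python3 - <<'E'
from seg import *
m=json.load(open('pics/w6.json'))['m']
def pj(x,y,z): return proj('wrist',(x,y,z),m)
sp={'d_'+k:(k,pj(571.5,y,10),32) for k,y in dict(red=-100.5,green=-32.5,white=35.5,blue=103.5).items()}
sp.update({'j_red':('red',pj(422.6,-149.6,48),34),'j_green':('green',pj(436,-275,48),34),'j_white':('white',pj(442,-33,48),26),'sh':('red',pj(426,211,22),30)})
for n,(c,a) in lids('w6',sp).items():
    z={'d':10,'j':48,'s':22}[n[0]];x,r=circ(c,z,m);print(n,x.round(1),'r',round(r,1),a,c.mean(0).round())
E
```

```text
line_mid [([163.2, 328.3], 0.95, [585.0, -210.0]), ([305.0, 326.1], 0.48, [573.0, -34.0])]
light_bar [([96.6, 337.0], 0.56, [597.0, -304.0])]
d_red [ 571.3 -100.4] r 21.3 913.0 [246. 327.]
d_green [570.7 -32.4] r 21.4 970.5 [306. 328.]
d_white [572.9  34.9] r 45.3 3969.0 [364. 328.]
d_blue [561.1 115. ] r 14.5 6.0 [424. 320.]
j_red [ 422.4 -149.8] r 17.6 971.5 [180. 205.]
j_green [ 436.  -273.7] r 19.3 733.5 [ 78. 220.]
j_white [441.2 -33.8] r 19.2 1330.5 [303. 225.]
sh [425.3 210.2] r 15.1 464.0 [529. 209.]
```

Discs and lids agree between two wrist heights (white jar (441.5,−33.5), red (422.4,−149.7), green (436,−274)). Go for the white jar, closing along x.

Request:
step_arm(commands="1 -1.1 -1.37 13 0 0 1.57;1 -1.1 -1.37 13 0 0 1.57;1 -1.1 -1.37 13 0 0 1.57;1 -1.1 -1.37 13 0 0 1.57;1 -1.1 -1.37 13 0 0 1.57;1 -1.1 -1.37 13 0 0 1.57;1 -1.1 -1.37 13 0 0 1.57;1 -1.1 -1.37 13 0 0 1.57;1 -1.1 -1.37 13 0 0 1.57;1 -1.1 -1.37 13 0 0 1.57;1 -1.1 -1.37 13 0 0 1.57;1 -1.1 -1.37 13 0 0 1.57;1 -1.1 -1.37 13 0 0 1.57;1 -1.1 -1.37 13 0 0 1.57;1 -1.1 -1.37 13 0 0 1.57;1 -1.1 -1.37 13 0 0 1.57")

```text
time_s: 13.97
eef_pos: [441.3, -33.6, 120.5]
ee_rot: [0.001, 0.702, 0.712, 0.0]
force: [0.9, 0.2, -0.0]
grip_width: 1.001
grip_force: 0.0
```

```bash
python3 look.py w7 jar_white; python3 - <<'E'
from seg import *
m=json.load(open('pics/w7.json'))['m']
def pj(x,y,z): return proj('wrist',(x,y,z),m)
print(pj(441.5,-33.5,48))
for n,(c,a) in lids('w7',{'j':('white',pj(441.5,-33.5,48),45)}).items():
    x,r=circ(c,48,m);print(n,x.round(1),'r',round(r,1),a,c.mean(0).round())
save('w7c',cv2.imread('pics/w7.png')[:,:,::-1])
s=sense();print(s['eef_pos'],rel([441.5,-33.5,30],down(.0105)))
E
```

```text
jar_white [([323.0, 241.5], 0.8, [444.0, -35.0]), ([311.6, 121.6], 0.76, [436.0, 46.0]), ([612.7, 306.8], 0.65, [725.0, -97.0])]
[318.89153391 263.10081969]
j [445.6 -29.2] r 19.1 3374.0 [326. 255.]
[441.21866631 -33.6076703  120.43567195] (array([0.01, 0.02, 9.04]), array([0.001, 0.   , 0.003]))
```

View pics/w7.png

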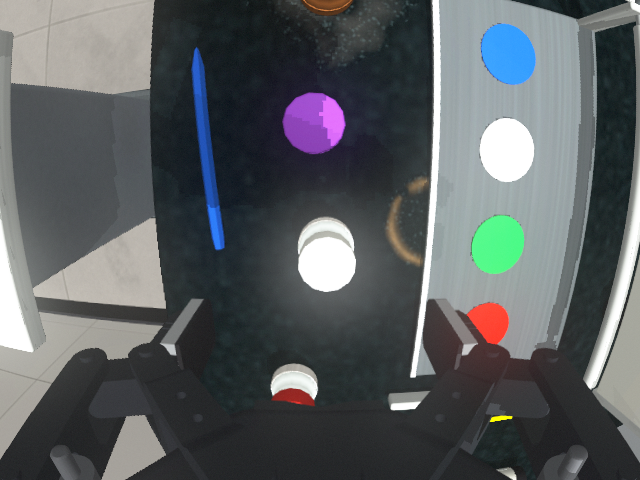

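The lid centre at (326,264) puts the white jar at x≈445; purple (314,122) stays aside.

Request:
step_arm(commands="1 0 0.35 4 0 0 0;1 -0.04 0.35 7 0 0 0;1 -0.04 0.35 9.04 0 0 0;1 -0.04 0.35 9.04 0 0 0;1 -0.04 0.35 9.04 0 0 0;0 -0.04 0.35 9.04 0 0 0;0 -0.04 0.35 9.04 0 0 0;0 -0.04 0.35 9.04 0 0 0;0 -0.04 0.35 9.04 0 0 0;0 -0.04 0.35 9.04 0 0 0;0 -0.04 0.35 9.04 0 0 0;0 -0.04 0.35 9.04 0 0 0;0 -0.04 0.35 9.04 0 0 0;0 -0.04 0.35 4 0 0 0;0 -0.04 0.35 0 0 0 0;0 -0.04 0.35 -1 0 0 0;0 -0.04 0.35 -1 0 0 0")

```text
time_s: 15.48
eef_pos: [446.5, -34.5, 134.4]
ee_rot: [0.004, 0.703, 0.711, 0.002]
force: [-0.1, -1.1, -0.5]
grip_width: 0.386
grip_force: 30.4
```

```bash
python3 look.py w8 jar_white disc_white disc_green; python3 - <<'E'
from seg import *
m=json.load(open('pics/w8.json'))['m']
def pj(x,y,z): return proj('wrist',(x,y,z),m)
for n,(c,a) in lids('w8',{'d_white':('white',pj(571,35.6,10),45),'d_green':('green',pj(571,-32.4,10),45)}).items():
    x,r=circ(c,10,m);print(n,x.round(1),'r',round(r,1),a,c.mean(0).round())
s=sense();print(s['eef_pos'],rel([570.8,35.6,40.5],down(.0105)))
E
```

```text
jar_white [([316.8, 295.4], 0.83, [447.0, -83.0]), ([302.8, 122.1], 0.61, [436.0, 45.0]), ([599.7, 296.8], 0.47, [724.0, -95.0])]
disc_white [([491.0, 145.8], 0.86, [571.0, 35.0])]
disc_green [([485.3, 237.3], 0.67, [573.0, -33.0])]
d_white [570.3  35.5] r 22.0 2511.0 [490. 146.]
d_green [570.9 -32.6] r 21.9 2233.5 [482. 237.]
[443.95896126 -33.74948391 129.21657883] (array([ 6.78, 12.78,  8.86]), array([-0.001, -0.001,  0.001]))
```

Request:
step_arm(commands="0 2 4 0 0 0 0;0 4 7.5 0 0 0 0;0 6 11 0 0 0 0;0 6.78 12.7 0 0 0 0;0 6.78 12.7 2 0 0 0;0 6.78 12.7 5 0 0 0;0 6.78 12.7 7 0 0 0;0 6.78 12.7 8 0 0 0;0 6.78 12.7 8 0 0 0;0 6.78 12.7 8 0 0 0;0 6.78 12.7 8 0 0 0;0 6.78 12.7 8 0 0 0")

```text
time_s: 16.68
eef_pos: [571.6, 35.2, 51.8]
ee_rot: [0.001, 0.703, 0.711, 0.001]
force: [-0.1, -0.6, -1.4]
grip_width: 0.388
grip_force: 30.4
```

```bash
python3 - <<'E'
from h import *
s=sense();print(s['eef_pos'],s['force'],rel([570.6,35.6,40.3],down(.0105)))
E
```

```text
[571.62028132  35.15065109  51.78606213] [-0.11712163 -0.56143497 -1.43215157] (array([ 0.05, -0.11,  1.15]), array([0.003, 0.001, 0.001]))
```

Request:
step_arm(commands="0 0.03 -0.09 0.5 0 0 0;0 0.03 -0.09 0.9 0 0 0;0 0.03 -0.09 1.1 0 0 0;0 0.03 -0.09 1.15 0 0 0;0 0.03 -0.09 1.15 0 0 0;0 0.03 -0.09 1.15 0 0 0")

```text
time_s: 17.18
eef_pos: [570.2, 35.6, 40.9]
ee_rot: [0.001, 0.703, 0.711, 0.0]
force: [-7.6, 0.7, 19.4]
grip_width: 0.384
grip_force: 32.9
```

Request:
step_arm(commands="0.5 0 0 0 0 0 0;0.5 0 0 0 0 0 0;0.7 0 0 0 0 0 0;0.7 0 0 0 0 0 0;0.7 0 0 0 0 0 0;0.7 0 0 -3 0 0 0;0.7 0 0 -7 0 0 0;1 0 0 -10 0 0 0;1 0 0 -10 0 0 0;1 0 0 -10 0 0 0;1 0 0 -10 0 0 0")

```text
time_s: 18.1
eef_pos: [569.5, 35.6, 138.0]
ee_rot: [-0.0, 0.703, 0.711, -0.0]
force: [0.4, -0.7, -0.7]
grip_width: 1.002
grip_force: 0.0
```

```bash
python3 look.py w9 jar_white disc_white disc_green; python3 - <<'E'
from seg import *
m=json.load(open('pics/w9.json'))['m']
def pj(x,y,z): return proj('wrist',(x,y,z),m)
for n,(c,a) in lids('w9',{'j_white':('white',pj(570.5,35.6,58),45),'d_green':('green',pj(571,-32.4,10),45)}).items():
    x,r=circ(c,58 if n[0]=='j' else 10,m);print(n,x.round(1),'r',round(r,1),a,c.mean(0).round(),pj(570.5,35.6,58))
s=sense();print(s['eef_pos'],rel([422.4,-149.7,110],down(.0105)))
save('w9c',cv2.imread('pics/w9.png')[:,:,::-1])
E
```

```text
jar_white [([151.7, 104.3], 0.9, [444.0, 134.0]), ([149.5, 220.6], 0.79, [437.0, 45.0]), ([316.2, 239.2], 0.73, [568.0, 31.0])]
disc_white []
disc_green [([318.0, 325.0], 0.68, [570.0, -35.0])]
j_white [570.   37.5] r 23.4 4764.0 [324. 263.] [320.46315578 259.08080464]
d_green [570.6 -32.8] r 21.8 2180.0 [319. 321.] [320.46315578 259.08080464]
[569.51016514  35.6586092  137.81348328] (array([-18.36, -14.92,   2.8 ]), array([-0.001, -0.   ,  0.001]))
```

View pics/w9.png

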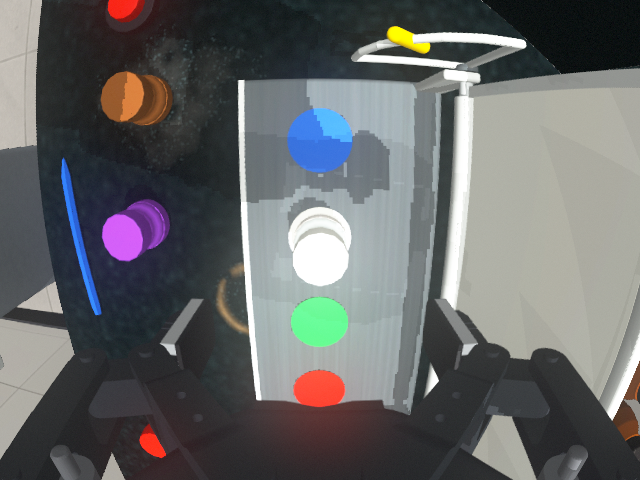

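White jar stands on its disc: its lid at (320,259) is exactly where the disc centre predicts. Next, the red jar.

Request:
step_arm(commands="1 -18.4 -14.8 0 0 0 0;1 -18.4 -14.8 0 0 0 0;1 -18.4 -14.8 0 0 0 0;1 -18.4 -14.8 0 0 0 0;1 -18.4 -14.8 0 0 0 0;1 -18.4 -14.8 1.8 0 0 0;1 -18.4 -14.8 1.8 0 0 0;1 -18.4 -14.8 1.8 0 0 0;1 -18.4 -14.8 1.8 0 0 0")

```text
time_s: 19.05
eef_pos: [424.6, -149.9, 121.0]
ee_rot: [0.0, 0.703, 0.711, 0.0]
force: [-0.5, -0.4, -1.1]
grip_width: 0.997
grip_force: 0.0
```

```bash
python3 look.py w10 jar_red; python3 - <<'E'
from seg import *
m=json.load(open('pics/w10.json'))['m']
def pj(x,y,z): return proj('wrist',(x,y,z),m)
for n,(c,a) in lids('w10',{'j_red':('red',pj(423,-149.7,48),45)}).items():
    x,r=circ(c,48,m);print(n,x.round(1),'r',round(r,1),a,c.mean(0).round())
s=sense();print(s['eef_pos'],rel([x[0],x[1],30],down(.0105)))
E
```

```text
jar_red [([318.7, 246.2], 0.73, [425.0, -155.0])]
j_red [ 424.3 -156.9] r 23.3 4674.5 [315. 274.]
[ 424.90021125 -149.45127043  121.15814656] (array([-0.74, -0.09,  9.12]), array([0.001, 0.   , 0.003]))
```

```bash
python3 - <<'E'
from seg import *
m=json.load(open('pics/w10.json'))['m']
def pj(x,y,z): return proj('wrist',(x,y,z),m)
c,a=lids('w10',{'j':('red',pj(423,-149.7,48),60)})['j'];print(c.min(0),c.max(0),a,pj(424.5,-149.7,48),pj(424.5,-131.7,48),pj(424.5,-167.7,48),pj(442,-149.7,48))
im=cv2.imread('pics/w10.png')
for r in range(215,335,5): print(r,im[r,320],im[r,300])
E
```

```text
[273. 232.] [363. 320.] 5041.5 [318.42845476 262.79354942] [318.7960781  232.09260575] [318.08067442 291.78961562] [349.21790734 263.06552246]
215 [51 52 95] [47 49 88]
220 [208 219 230] [50 51 95]
225 [253 254 254] [187 196 214]
230 [253 254 253] [251 252 252]
235 [ 48  53 214] [253 254 254]
240 [ 65  82 255] [ 47  52 204]
245 [ 78  94 255] [ 55  75 255]
250 [ 72  92 255] [ 66  84 255]
255 [ 73  88 255] [ 66  83 255]
260 [ 72  90 255] [ 61  82 255]
265 [ 69  88 255] [ 63  84 255]
270 [ 63  85 255] [ 57  76 255]
275 [ 63  81 255] [ 59  77 255]
280 [ 61  80 255] [ 54  75 255]
285 [ 62  80 255] [ 52  72 255]
290 [ 55  76 255] [ 53  53 124]
295 [ 52  53 125] [ 54  51 118]
300 [ 54  54 121] [ 50  47 114]
305 [ 47  49 113] [ 45  47 107]
310 [ 46  46 107] [ 46  45 103]
315 [ 47  46 102] [48 45 96]
320 [46 47 95] [71 72 99]
325 [52 52 90] [56 52 86]
330 [57 54 87] [57 53 82]
```

Lid rows 232–293 match y=−149.7; the rest is its reflection. Grasp it and carry on to the red disc.

Request:
step_arm(commands="1 0 0 4 0 0 0;1 0 0 7 0 0 0;1 0 0 9.1 0 0 0;1 0 0 9.1 0 0 0;1 0 0 9.1 0 0 0;0 0 0 9.1 0 0 0;0 0 0 9.1 0 0 0;0 0 0 9.1 0 0 0;0 0 0 9.1 0 0 0;0 0 0 9.1 0 0 0;0 0 0 9.1 0 0 0;0 0 0 9.1 0 0 0;0 0 0 9.1 0 0 0;0 0 0 5 0 0 0;0 0 0 1 0 0 0;0 0 0 -1 0 0 0;0 0 0 -1 0 0 0;0 0 0 -1 0 0 0;0 0 0 -1 0 0 0")

```text
time_s: 20.73
eef_pos: [423.7, -149.9, 130.2]
ee_rot: [-0.0, 0.703, 0.711, 0.0]
force: [-0.2, -0.0, -0.9]
grip_width: 0.389
grip_force: 30.4
```

```bash
python3 - <<'E'
from h import *
s=sense();print(s['eef_pos'],s['force'],rel([571.8,-100.4,41],down(.0105)))
E
```

```text
[ 423.68657668 -149.85947411  130.23080523] [-0.18820825 -0.01752865 -0.92416915] (array([ 4.77, 14.87,  8.92]), array([-0.   , -0.   ,  0.001]))
```

Request:
step_arm(commands="0 1.5 4 0 0 0 0;0 3 7.5 0 0 0 0;0 4 11 0 0 0 0;0 4.77 14.8 0 0 0 0;0 4.77 14.8 2 0 0 0;0 4.77 14.8 5 0 0 0;0 4.77 14.8 7 0 0 0;0 4.77 14.8 8 0 0 0;0 4.77 14.8 8 0 0 0;0 4.77 14.8 8 0 0 0;0 4.77 14.8 8 0 0 0;0 4.77 14.8 8 0 0 0")

```text
time_s: 21.73
eef_pos: [572.3, -101.0, 52.4]
ee_rot: [0.001, 0.703, 0.711, 0.001]
force: [-0.0, 1.3, -0.8]
grip_width: 0.387
grip_force: 30.5
```

```bash
python3 - <<'E'
from h import *
s=sense();print(s['eef_pos'],s['force'],rel([571.8,-100.4,41],down(.0105)))
E
```

```text
[ 572.25802542 -101.00313401   52.3884414 ] [-0.00456846  1.29112341 -0.8335224 ] (array([ 0.06, -0.05,  1.14]), array([0.003, 0.001, 0.001]))
```

Request:
step_arm(commands="0 0.05 -0.04 0.5 0 0 0;0 0.05 -0.04 0.9 0 0 0;0 0.05 -0.04 1.1 0 0 0;0 0.05 -0.04 1.1 0 0 0;0 0.05 -0.04 1.1 0 0 0")

```text
time_s: 22.15
eef_pos: [571.4, -100.2, 41.0]
ee_rot: [0.001, 0.703, 0.711, 0.0]
force: [-3.6, 0.9, 9.1]
grip_width: 0.387
grip_force: 31.8
```

Request:
step_arm(commands="0.5 0 0 0 0 0 0;0.5 0 0 0 0 0 0;0.7 0 0 0 0 0 0;0.7 0 0 0 0 0 0;0.7 0 0 0 0 0 0;0.7 0 0 -3 0 0 0;0.7 0 0 -7 0 0 0;1 0 0 -10 0 0 0;1 0 0 -10 0 0 0;1 0 0 -10 0 0 0;1 0 0 -10 0 0 0")

```text
time_s: 23.07
eef_pos: [570.7, -100.0, 139.1]
ee_rot: [-0.0, 0.703, 0.711, -0.0]
force: [-0.2, -0.1, 0.2]
grip_width: 0.994
grip_force: 0.0
```

```bash
sed -i 's/(s>130)&(v>60)/(s>130)\&(v>180)/' seg.py; python3 look.py w11; python3 - <<'E'
from seg import *
m=json.load(open('pics/w11.json'))['m']
def pj(x,y,z): return proj('wrist',(x,y,z),m)
for n,(c,a) in lids('w11',{'j_red':('red',pj(571.8,-100.4,58),60)}).items():
    x,r=circ(c,58,m);print(n,x.round(1),'r',round(r,1),a,c.min(0),c.max(0))
s=sense();print(s['eef_pos'],rel([437,-274.5,120],down(.0105)))
E
```

```text
j_red [571.2 -93. ] r 21.0 3808.5 [289. 207.] [350. 286.]
[570.52960196 -99.96048301 138.62655663] (array([-17.3 , -13.55,   1.87]), array([-0.001, -0.001,  0.001]))
```

Request:
step_arm(commands="1 -8 -12 0 0 0 0;1 -8 -13.5 0 0 0 0;1 -17.3 -13.5 0 0 0 0;1 -17.3 -13.5 0 0 0 0;1 -17.3 -13.5 0 0 0 0;1 -17.3 -13.5 0 0 0 0;1 -17.3 -13.5 1.8 0 0 0;1 -17.3 -13.5 1.8 0 0 0;1 -17.3 -13.5 1.8 0 0 0;1 -17.3 -13.5 1.8 0 0 0")

```text
time_s: 23.95
eef_pos: [438.4, -274.1, 121.8]
ee_rot: [-0.0, 0.703, 0.712, 0.0]
force: [1.3, -0.2, 0.3]
grip_width: 0.999
grip_force: 0.0
```

```bash
python3 look.py w12 jar_green; python3 - <<'E'
from seg import *
m=json.load(open('pics/w12.json'))['m']
def pj(x,y,z): return proj('wrist',(x,y,z),m)
for n,(c,a) in lids('w12',{'j':('green',pj(437,-274.5,48),60)}).items():
    x,r=circ(c,48,m);print(n,x.round(1),'r',round(r,1),a,c.min(0),c.max(0),pj(437,-274.5,48),pj(437,-256.5,48),pj(437,-292.5,48))
im=cv2.imread('pics/w12.png')
for r in range(215,335,5): print(r,im[r,318],end=' ')
s=sense();print(s['eef_pos'],rel([437,-274.5,30],down(.0105)))
E
```

```text
jar_green [([316.4, 247.4], 0.88, [437.0, -280.0]), ([295.9, 392.9], 0.7, [421.0, -409.0])]
j [ 435.  -281.2] r 34.5 9842.5 [256. 207.] [375. 322.] [316.0997347 263.1931291] [316.43901661 232.65004899] [315.78838616 292.04536947]
215 [44 57 36] 220 [45 60 39] 225 [242 247 247] 230 [250 252 249] 235 [235 241 233] 240 [ 69 130  47] 245 [149 252  89] 250 [147 252  87] 255 [146 252  86] 260 [144 252  83] 265 [145 252  84] 270 [144 251  84] 275 [141 251  78] 280 [142 251  79] 285 [140 251  79] 290 [138 251  76] 295 [118 238  61] 300 [52 75 37] 305 [53 73 41] 310 [51 70 39] 315 [48 66 36] 320 [51 67 42] 325 [53 66 42] 330 [56 67 45] [ 438.69150155 -274.27021633  122.37285459] (array([-0.02, -0.18,  9.24]), array([0.001, 0.001, 0.002]))
```

Request:
step_arm(commands="1 -0.35 -0.1 4 0 0 0;1 -0.35 -0.1 7 0 0 0;1 -0.35 -0.1 9.2 0 0 0;1 -0.35 -0.1 9.2 0 0 0;1 -0.35 -0.1 9.2 0 0 0;0 -0.35 -0.1 9.2 0 0 0;0 -0.35 -0.1 9.2 0 0 0;0 -0.35 -0.1 9.2 0 0 0;0 -0.35 -0.1 9.2 0 0 0;0 -0.35 -0.1 9.2 0 0 0;0 -0.35 -0.1 9.2 0 0 0;0 -0.35 -0.1 9.2 0 0 0;0 -0.35 -0.1 9.2 0 0 0;0 -0.35 -0.1 5 0 0 0;0 -0.35 -0.1 1 0 0 0;0 -0.35 -0.1 -1 0 0 0;0 -0.35 -0.1 -1 0 0 0;0 -0.35 -0.1 -1 0 0 0;0 -0.35 -0.1 -1 0 0 0")

```text
time_s: 25.63
eef_pos: [436.8, -277.9, 131.2]
ee_rot: [-0.0, 0.703, 0.711, 0.0]
force: [-0.6, 0.1, -0.8]
grip_width: 0.388
grip_force: 30.3
```

```bash
python3 - <<'E'
from h import *
s=sense();print(s['eef_pos'],s['force'],rel([571.1,-32.5,41],down(.0105)))
E
python3 look.py w13; python3 - <<'E'
from seg import *
m=json.load(open('pics/w13.json'))['m']
im=cv2.imread('pics/w13.png');g=(im[...,1]>180)&(im[...,0]<170)&(im[...,2]<150);g[:150]=0;g[400:]=0
y,x=np.nonzero(g);print(x.min(),x.max(),y.min(),y.max());e=sense()['eef_pos']
print([proj('wrist',e+np.array(d)*1.0,m).round() for d in [(0,18,18),(0,-18,18),(18,0,18),(-18,0,18)]])
E
```

```text
[ 436.84475843 -277.89079089  131.1504573 ] [-0.55028924  0.07423232 -0.78350629] (array([24.37, 13.71,  9.03]), array([-0.   , -0.001,  0.001]))
281 363 309 386
[array([319., 305.]), array([318., 391.]), array([371., 351.]), array([266., 350.])]
```

Request:
step_arm(commands="0 4 2 0 0 0 0;0 8 4 0 0 0 0;0 12 6 0 0 0 0;0 15.5 8 0 0 0 0;0 19 10 0 0 0 0;0 22 12 0 0 0 0;0 24.37 13.6 0 0 0 0;0 24.37 13.6 0 0 0 0;0 24.37 13.6 2 0 0 0;0 24.37 13.6 5 0 0 0;0 24.37 13.6 7 0 0 0;0 24.37 13.6 8 0 0 0;0 24.37 13.6 8 0 0 0;0 24.37 13.6 8 0 0 0;0 24.37 13.6 8 0 0 0")

```text
time_s: 26.93
eef_pos: [571.1, -33.4, 53.1]
ee_rot: [0.001, 0.703, 0.711, 0.001]
force: [-0.9, -0.0, -0.4]
grip_width: 0.387
grip_force: 30.2
```

```bash
python3 - <<'E'
from h import *
s=sense();print(s['eef_pos'],s['force'],rel([571.1,-32.5,41],down(.0105)))
E
```

```text
[571.06197805 -33.36045441  53.14060471] [-0.85969994 -0.00429252 -0.38591762] (array([0.09, 0.  , 1.21]), array([0.003, 0.001, 0.001]))
```

Request:
step_arm(commands="0 0.07 0.02 0.5 0 0 0;0 0.07 0.02 0.9 0 0 0;0 0.07 0.02 1.15 0 0 0;0 0.07 0.02 1.17 0 0 0;0 0.07 0.02 1.17 0 0 0")

```text
time_s: 27.35
eef_pos: [570.8, -32.3, 41.2]
ee_rot: [0.001, 0.703, 0.711, 0.0]
force: [-2.1, 0.9, 7.5]
grip_width: 0.386
grip_force: 31.4
```

Request:
step_arm(commands="0.5 0 0 0 0 0 0;0.5 0 0 0 0 0 0;0.7 0 0 0 0 0 0;0.7 0 0 0 0 0 0;0.7 0 0 0 0 0 0;0.7 0 0 -3 0 0 0;0.7 0 0 -7 0 0 0;1 0 0 -11 0 0 0;1 0 0 -15 0 0 0;1 0 0 -15 0 0 0;1 0 0 -15 0 0 0;1 0 0 -15 0 0 0")

```text
time_s: 28.35
eef_pos: [570.1, -32.2, 189.6]
ee_rot: [-0.0, 0.703, 0.711, -0.0]
force: [-0.9, -0.1, -1.6]
grip_width: 1.001
grip_force: 0.0
```

```bash
python3 look.py w14 light_bar line_mid jar_green jar_red jar_white; python3 - <<'E'
from h import *
s=sense();print(s['eef_pos'],s['joints'].round(2))
capture('side');[print(l,[(np.round(d['xy']),round(d['score'],2),onz('side',d['xy'],18 if l=='light_bar' else 0).round()) for d in spot_point('side',l)[:2]]) for l in ('light_bar','line_mid')]
E
```

```text
light_bar []
line_mid [([318.9, 57.9], 0.37, [569.0, 106.0])]
jar_green [([318.5, 222.9], 0.89, [570.0, -37.0])]
jar_red [([317.2, 299.5], 0.72, [570.0, -110.0])]
jar_white [([176.5, 33.7], 0.92, [443.0, 135.0]), ([319.3, 143.4], 0.83, [570.0, 32.0]), ([168.4, 135.1], 0.81, [437.0, 43.0])]
[570.31537026 -32.21165106 189.52413625] [-0.26  0.46  1.44 -0.    1.24 -0.27]
light_bar [(array([379., 193.]), 0.58, array([ 572., -324.,   18.])), (array([237., 250.]), 0.48, array([777.,  71.,  18.]))]
line_mid [(array([356., 216.]), 0.97, array([ 593., -220.,    0.]))]
```

View pics/w14.png

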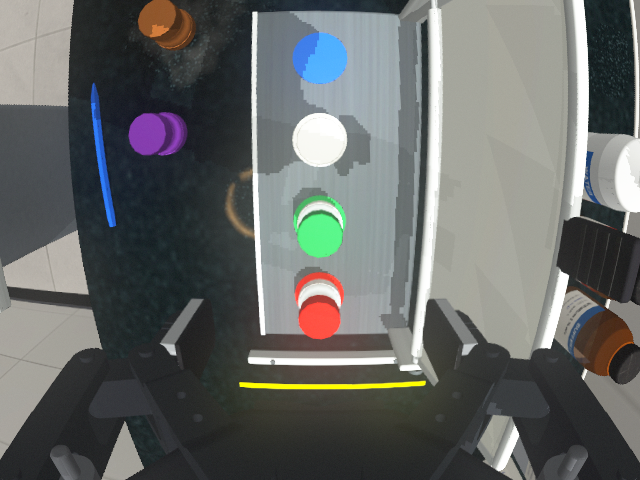

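All three jars stand on their discs (white (320,140), green (320,232), red (320,315)). Now over the lane to find the bar, which may have been knocked.

```bash
python3 - <<'E'
from h import *
print(rel([480,-265,220],down(np.pi/2+.0105)))
E
```

```text
(array([-23.17,  -9.32,  -3.  ]), array([ 0.  ,  0.  , -1.57]))
```

Request:
step_arm(commands="1 -23.2 -9.3 -3 0 0 -1.57;1 -23.2 -9.3 -3 0 0 -1.57;1 -23.2 -9.3 -3 0 0 -1.57;1 -23.2 -9.3 -3 0 0 -1.57;1 -23.2 -9.3 -3 0 0 -1.57;1 -23.2 -9.3 -3 0 0 -1.57;1 -23.2 -9.3 -3 0 0 -1.57;1 -23.2 -9.3 -3 0 0 -1.57;1 -23.2 -9.3 -3 0 0 -1.57;1 -23.2 -9.3 -3 0 0 -1.57;1 -23.2 -9.3 -3 0 0 -1.57;1 -23.2 -9.3 -3 0 0 -1.57;1 -23.2 -9.3 -3 0 0 -1.57;1 -23.2 -9.3 -3 0 0 -1.57;1 -23.2 -9.3 -3 0 0 -1.57;1 -23.2 -9.3 -3 0 0 -1.57;1 -23.2 -9.3 -3 0 0 -1.57")

```text
time_s: 30.22
eef_pos: [480.2, -265.3, 220.3]
ee_rot: [0.0, -0.004, 1.0, -0.0]
force: [-0.8, 0.5, 0.5]
grip_width: 1.001
grip_force: 0.0
```

```bash
python3 look.py w15 light_bar line_mid jar_green jar_red; cat > bar.py <<'E'
from seg import *
import sys
n=sys.argv[1];J=json.load(open(f'pics/{n}.json'));m=J['m']
for t in trace('wrist','light_bar')[:1]:
    k=t['mask'];y,x=np.nonzero(k);print('mask',round(t['score'],2),k.sum(),x.min(),x.max(),y.min(),y.max())
    (c,wh,a)=cv2.minAreaRect(np.c_[x,y].astype(np.float32));b=cv2.boxPoints((c,wh,a));print(b.round().tolist())
    # axis from mask pixels projected at z=18
    p=np.array([onz('wrist',q,18,m)[:2] for q in zip(x,y)]);c=p.mean(0);d=np.linalg.svd(p-c,full_matrices=False)[2][0];d*=np.sign(d[0])
    t=(p-c)@d;print('bar mid',(c+d*(np.percentile(t,.5)+np.percentile(t,99.5))/2).round(1),'len',np.ptp(t).round(1),'wid',np.ptp((p-c)@[-d[1],d[0]]).round(1),'yaw deg',np.degrees(np.arctan2(d[1],d[0])).round(2))
im=cv2.cvtColor(cv2.imread(f'pics/{n}.png'),cv2.COLOR_BGR2HSV).astype(int)
mk=(abs(im[...,0]-28)<6)&(im[...,1]>120)&(im[...,2]>120);y,x=np.nonzero(mk)
p=np.array([onz('wrist',q,0,m)[:2] for q in zip(x,y)]);p=p[(abs(p[:,1]+214)<10)&(abs(p[:,0]-586)<110)]
if len(p)>20:
    c=p.mean(0);d=np.linalg.svd(p-c,full_matrices=False)[2][0];d*=np.sign(d[0]);t=(p-c)@d;print('line',(c+d*(t.min()+t.max())/2).round(1),'ext',np.ptp(t).round(1),'yaw',np.degrees(np.arctan2(d[1],d[0])).round(2),'y at 586',(c[1]+(586-c[0])*d[1]/d[0]).round(1))
print(sense()['eef_pos'])
E
python3 bar.py w15
```

```text
light_bar [([246.0, 300.1], 0.81, [567.0, -336.0])]
line_mid [([368.2, 310.0], 0.93, [586.0, -212.0])]
jar_green [([526.1, 298.0], 0.81, [578.0, -25.0])]
jar_red [([474.2, 301.4], 0.62, [579.0, -93.0])]
mask 0.85 4763 224 268 230 369
[[223.0, 231.0], [262.0, 229.0], [269.0, 368.0], [231.0, 370.0]]
bar mid [ 572.3 -334.6] len 155.4 wid 37.0 yaw deg 0.46
line [ 588.1 -213.1] ext 201.3 yaw 0.53 y at 586 -213.1
[ 480.24072274 -265.34517515  220.35175988]
```

View pics/w15.png

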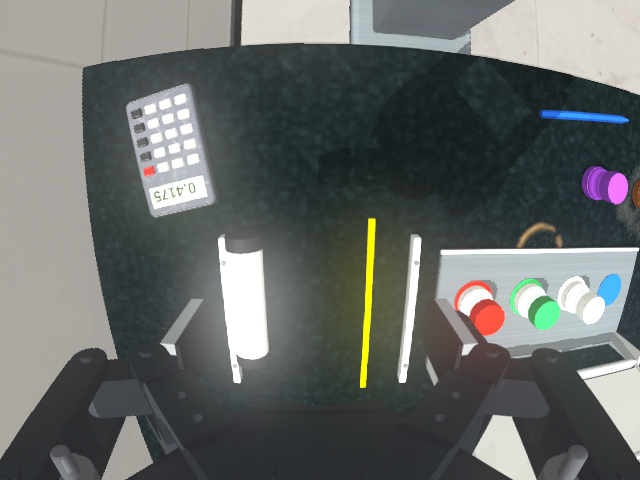

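The bar was knocked against the right kerb: it now spans (243,232)–(252,368). The line runs (371,220)–(363,387). I compute the bar's x along its axis.

```bash
python3 - <<'E'
from h import *
import json
m=json.load(open('pics/w15.json'))['m']
for q,z in [((244,230),0),((244,230),10),((252,369),36),((252,369),30),((252,361),36),((228,300),18),((266,300),18)]: print(q,z,onz('wrist',q,z,m).round(1))
im=cv2.imread('pics/w15.png');print([im[r,250].tolist() for r in range(350,375,3)],[im[r,243].tolist() for r in range(224,262,4)])
print(rel([570,-380,120],down(np.pi/2+.0105)))
E
```

```text
(244, 230) 0 [ 500.3 -337.5    0. ]
(244, 230) 10 [ 497.6 -335.4   10. ]
(252, 369) 36 [ 637.5 -331.9   36. ]
(252, 369) 30 [ 641.9 -333.1   30. ]
(252, 361) 36 [ 627.2 -331.    36. ]
(228, 300) 18 [ 567.4 -354.2   18. ]
(266, 300) 18 [ 566.2 -315.8   18. ]
[[255, 255, 255], [255, 255, 255], [255, 255, 255], [189, 186, 186], [130, 127, 128], [127, 125, 124], [124, 121, 119], [106, 107, 102], [102, 102, 97]] [[92, 95, 85], [88, 89, 86], [89, 89, 88], [94, 96, 95], [119, 118, 117], [123, 123, 122], [127, 124, 124], [127, 127, 125], [255, 255, 255], [255, 255, 255]]
(array([ -8.84, -11.56,  10.05]), array([-0.   ,  0.001,  0.   ]))
```

Request:
step_arm(commands="0 -8.7 -11.56 0 0 0 0;0 -8.7 -11.56 0 0 0 0;0 -8.7 -11.56 0 0 0 0;0 -8.7 -11.56 5 0 0 0;0 -8.7 -11.56 10 0 0 0;0 -8.7 -11.56 14 0 0 0;0 -8.7 -11.56 16 0 0 0;0 -8.7 -11.56 16 0 0 0;0 -8.7 -11.56 16 0 0 0;0 -8.7 -11.56 16 0 0 0;0 -8.7 -11.56 16 0 0 0", newtons=20)

```text
time_s: 31.43
eef_pos: [569.8, -381.0, 64.1]
ee_rot: [0.003, -0.005, 1.0, -0.002]
force: [-0.3, 0.2, 0.4]
grip_width: 0.003
grip_force: 0.0
```

```bash
python3 - <<'E'
from h import *
s=sense();print(s['eef_pos'],s['force'],rel([568.5,-380,38.5],down(np.pi/2+.0105)))
E
```

```text
[ 569.82702652 -381.04528453   64.11691326] [-0.34028177  0.22714444  0.38763511] (array([0.14, 0.12, 2.56]), array([-0.004,  0.005,  0.   ]))
```

Request:
step_arm(commands="0 0.14 0.1 1.2 0 0 0;0 0.14 0.1 2.2 0 0 0;0 0.14 0.1 2.4 0 0 0;0 0.14 0.1 2.4 0 0 0;0 0.14 0.1 2.4 0 0 0;0 0.14 0.1 2.4 0 0 0")

```text
time_s: 31.93
eef_pos: [567.4, -379.2, 36.8]
ee_rot: [0.001, -0.005, 1.0, -0.0]
force: [-0.6, 0.4, -0.0]
grip_width: -0.0
grip_force: 0.0
```

```bash
python3 - <<'E'
from h import *
s=sense();print(s['eef_pos'],s['force'],rel([568.5,-380,38.5],down(np.pi/2+.0105)))
E
```

```text
[ 567.42546862 -379.2051928    36.81084567] [-0.60054866  0.44373627 -0.03922423] (array([-0.11, -0.08, -0.17]), array([-0.001,  0.001,  0.   ]))
```

Request:
step_arm(commands="0 -0.05 0.3 -0.1 0 0 0;0 -0.05 0.6 -0.1 0 0 0;0 -0.05 0.85 -0.1 0 0 0;0 -0.05 1.1 -0.1 0 0 0;0 -0.05 1.35 -0.1 0 0 0;0 -0.05 1.6 -0.1 0 0 0;0 -0.05 1.85 -0.1 0 0 0;0 -0.05 2.1 -0.1 0 0 0;0 -0.05 2.35 -0.1 0 0 0;0 -0.05 2.6 -0.1 0 0 0;0 -0.05 2.85 -0.1 0 0 0;0 -0.05 3.1 -0.1 0 0 0;0 -0.05 3.35 -0.1 0 0 0;0 -0.05 3.6 -0.1 0 0 0;0 -0.05 3.85 -0.1 0 0 0;0 -0.05 4.1 -0.1 0 0 0;0 -0.05 4.35 -0.1 0 0 0;0 -0.05 4.6 -0.1 0 0 0;0 -0.05 4.7 -0.1 0 0 0;0 -0.05 4.75 -0.1 0 0 0")

```text
time_s: 33.6
eef_pos: [569.2, -335.3, 42.2]
ee_rot: [0.004, -0.005, 1.0, -0.005]
force: [-1.4, -9.8, 19.4]
grip_width: 0.002
grip_force: 10.2
```

```bash
python3 look.py w16 light_bar; python3 bar.py w16; python3 - <<'E'
from h import *
print(sense()['force'])
E
```

```text
light_bar [([366.5, 299.1], 0.98, [569.0, -314.0])]
mask 0.91 15449 328 418 140 346
[[328.0, 140.0], [418.0, 140.0], [418.0, 346.0], [328.0, 346.0]]
bar mid [ 545.8 -311.8] len 95.7 wid 40.1 yaw deg 5.08
line [ 563.4 -213. ] ext 152.1 yaw 0.56 y at 586 -212.8
[ 569.24407941 -335.33042809   42.19792328]
[-1.31172077 -9.78504285 20.07028568]
```

Request:
step_arm(commands="0 0 -0.5 0 0 0 0;0 0 -1 0 0 0 0;0 0 -1 -4 0 0 0;0.5 0 0 -8 0 0 0;0.5 0.8 2 -12 0 0 0;0.5 0.8 2 -14 0 0 0;0.5 0.8 2 -14 0 0 0;0.5 0.8 2 -14 0 0 0;0.5 0.8 2 -14 0 0 0")

```text
time_s: 34.5
eef_pos: [558.5, -311.3, 176.1]
ee_rot: [-0.0, -0.005, 1.0, 0.001]
force: [-0.1, -0.4, 0.3]
grip_width: 0.501
grip_force: 0.0
```

```bash
python3 look.py w17 light_bar; python3 bar.py w17; python3 - <<'E'
from h import *
import json
m=json.load(open('pics/w17.json'))['m'];k=trace('wrist','light_bar')[0]['mask']
for r in (200,230,260,290,320):
    x=np.nonzero(k[r])[0]
    if len(x): print(r,[onz('wrist',(c,r),18,m).round(1).tolist() for c in (x.min(),x.max())])
s=sense();print(rel([s['eef_pos'][0],s['eef_pos'][1],100],down(np.pi/2+.0105)))
E
```

```text
light_bar [([310.6, 237.2], 0.77, [568.0, -317.0])]
mask 0.6 7624 289 335 152 327
[[289.0, 327.0], [289.0, 152.0], [335.0, 152.0], [335.0, 327.0]]
bar mid [ 574.4 -315.9] len 148.3 wid 36.8 yaw deg 0.35
line [ 575.  -213.1] ext 175.0 yaw 0.61 y at 586 -213.0
[ 558.48300703 -311.50596263  175.72966758]
200 [[537.7, -333.1, 18.0], [537.4, -299.0, 18.0]]
230 [[561.8, -332.5, 18.0], [561.4, -299.3, 18.0]]
260 [[586.8, -332.8, 18.0], [586.5, -299.6, 18.0]]
290 [[613.4, -333.2, 18.0], [613.0, -298.2, 18.0]]
320 [[641.9, -332.8, 18.0], [641.4, -298.3, 18.0]]
(array([-0.01, -0.01,  7.6 ]), array([ 0.001, -0.001,  0.   ]))
```

Request:
step_arm(commands="0.48 -1.05 -0.36 4 0 0 0;0.48 -1.05 -0.36 8 0 0 0;0.48 -1.05 -0.36 11 0 0 0;0.48 -1.05 -0.36 11 0 0 0;0.48 -1.05 -0.36 11 0 0 0;0.48 -1.05 -0.36 11 0 0 0;0.48 -1.05 -0.36 11 0 0 0")

```text
time_s: 35.28
eef_pos: [570.5, -315.9, 70.1]
ee_rot: [0.002, -0.005, 1.0, -0.001]
force: [1.1, -0.0, -0.6]
grip_width: 0.477
grip_force: 0.0
```

```bash
python3 look.py w18; python3 - <<'E'
from h import *
import json
s=sense();print(s['eef_pos'],s['force'],rel([569,-315,25],down(np.pi/2+.0105)))
m=json.load(open('pics/w18.json'))['m'];im=cv2.imread('pics/w18.png');g=im.min(2)
for r in (180,200,220,240,260,280): # white tube edges by brightness near the predicted place
    c=[proj('wrist',(p[0],-316,36),m) for p in [(0,0)]][:0]
    row=g[r,240:400];x=np.nonzero(row>215)[0]+240
    if len(x): print(r,x.min(),x.max(),onz('wrist',(x.min(),r),18,m).round(1)[:2],onz('wrist',(x.max(),r),18,m).round(1)[:2])
E
```

```text
[ 570.37338235 -315.82965162   69.8930708 ] [ 0.20616231  0.31434836 -0.4358209 ] (array([0.15, 0.1 , 4.49]), array([-0.003,  0.004,  0.   ]))
180 240 322 [ 521.4 -354.5] [ 521.4 -314.7]
200 240 337 [ 531.3 -354.8] [ 531.1 -307.3]
220 240 336 [ 541.5 -355.2] [ 541.1 -307.5]
240 240 304 [ 551.8 -355.7] [ 551.5 -323.2]
260 240 246 [ 562.6 -356.3] [ 562.5 -353.1]
280 240 247 [ 573.7 -356.9] [ 573.6 -353.2]
```

View pics/w18.png

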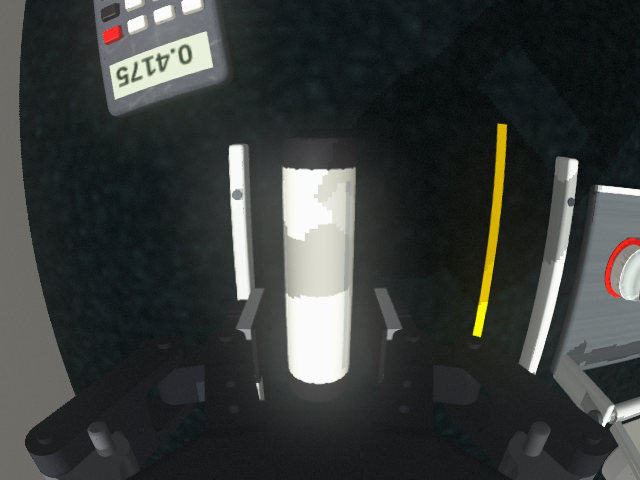

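Fingers straddle the tube (pads at (250,315) and (388,315)); the pads are thin so they clear the kerb. Lower.

Request:
step_arm(commands="0.48 0.1 0.12 2 0 0 0;0.48 0.1 0.12 3.2 0 0 0;0.48 0.1 0.12 4.2 0 0 0;0.48 0.1 0.12 4.3 0 0 0;0.48 0.1 0.12 4.3 0 0 0;0.48 0.1 0.12 4.3 0 0 0")

```text
time_s: 35.83
eef_pos: [568.9, -314.2, 25.1]
ee_rot: [0.001, -0.005, 1.0, -0.0]
force: [0.3, -0.2, 0.1]
grip_width: 0.476
grip_force: 0.0
```

```bash
python3 - <<'E'
from h import *
s=sense();print(s['eef_pos'],s['force'],rel([569,-315,25],down(np.pi/2+.0105)))
E
```

```text
[ 568.89415837 -314.21141886   25.14193069] [ 0.31381521 -0.15688441  0.09651829] (array([-0.01, -0.08,  0.01]), array([-0.001,  0.002,  0.   ]))
```

Request:
step_arm(commands="0.48 0 0.3 0 0 0 0;0.48 0 0.8 0 0 0 0;0.48 0 1.3 0 0 0 0;0.48 0 1.9 0 0 0 0;0.48 0 2.5 0 0 0 0;0.48 0 3.1 0 0 0 0;0.48 0 3.7 0 0 0 0;0.48 0 4.3 0 0 0 0;0.48 0 4.9 0 0 0 0;0.48 0 5.5 0 0 0 0;0.48 0 6.1 0 0 0 0;0.48 0 6.7 0 0 0 0;0.48 0 7.3 0 0 0 0;0.48 0 7.9 0 0 0 0;0.48 0 8.5 0 0 0 0;0.48 0 9 0 0 0 0;0.48 0 9.5 0 0 0 0;0.48 0 9.8 0 0 0 0;0.48 0 9.9 0 0 0 0;0.48 0 9.9 0 0 0 0")

```text
time_s: 37.5
eef_pos: [567.5, -214.8, 24.4]
ee_rot: [0.0, -0.006, 1.0, -0.0]
force: [1.2, -0.4, -0.4]
grip_width: 0.478
grip_force: 0.0
```

```bash
python3 look.py w19 light_bar; python3 - <<'E'
from h import *
import json
m=json.load(open('pics/w19.json'))['m'];im=cv2.imread('pics/w19.png');g=im.min(2).astype(int)
s=sense();print(s['eef_pos'],s['force'],rel([587.5,-213.1,25],down(np.pi/2+.0105)))
for c in (310,320,330): # near end of the bar and cap/white border
    col=g[:,c];print(c,[(r,col[r]) for r in range(60,200,6)])
print(proj('wrist',(518,-213,18),m),proj('wrist',(500,-213,0),m),proj('wrist',(500,-213,18),m))
E
```

```text
light_bar [([323.2, 321.4], 0.6, [569.0, -213.0])]
[ 567.47958013 -215.13403852   24.40526055] [-0.03383152  1.15098994 -0.04455601] (array([-2.  ,  0.18, -0.06]), array([-0.   ,  0.001,  0.   ]))
310 [(60, np.int64(27)), (66, np.int64(31)), (72, np.int64(28)), (78, np.int64(28)), (84, np.int64(34)), (90, np.int64(33)), (96, np.int64(36)), (102, np.int64(36)), (108, np.int64(37)), (114, np.int64(40)), (120, np.int64(37)), (126, np.int64(33)), (132, np.int64(31)), (138, np.int64(32)), (144, np.int64(37)), (150, np.int64(63)), (156, np.int64(52)), (162, np.int64(56)), (168, np.int64(55)), (174, np.int64(59)), (180, np.int64(62)), (186, np.int64(67)), (192, np.int64(229)), (198, np.int64(230))]
320 [(60, np.int64(26)), (66, np.int64(26)), (72, np.int64(28)), (78, np.int64(30)), (84, np.int64(35)), (90, np.int64(37)), (96, np.int64(29)), (102, np.int64(37)), (108, np.int64(36)), (114, np.int64(0)), (120, np.int64(0)), (126, np.int64(0)), (132, np.int64(0)), (138, np.int64(8)), (144, np.int64(35)), (150, np.int64(48)), (156, np.int64(53)), (162, np.int64(57)), (168, np.int64(60)), (174, np.int64(62)), (180, np.int64(66)), (186, np.int64(68)), (192, np.int64(234)), (198, np.int64(235))]
330 [(60, np.int64(27)), (66, np.int64(26)), (72, np.int64(28)), (78, np.int64(30)), (84, np.int64(31)), (90, np.int64(32)), (96, np.int64(34)), (102, np.int64(35)), (108, np.int64(34)), (114, np.int64(27)), (120, np.int64(26)), (126, np.int64(30)), (132, np.int64(33)), (138, np.int64(31)), (144, np.int64(37)), (150, np.int64(55)), (156, np.int64(59)), (162, np.int64(59)), (168, np.int64(62)), (174, np.int64(64)), (180, np.int64(65)), (186, np.int64(70)), (192, np.int64(235)), (198, np.int64(236))]
[324.19402377 194.66220312] [324.09547778 143.34449427] [324.87368949 144.49181704]
```

Bar between the pads on the line; its near end at x≈501, so it needs +16.5 mm along x. Close lightly, slide along the bench, no lift.

Request:
step_arm(commands="0.3 0 0.18 0 0 0 0;0.3 0 0.18 0 0 0 0;0.3 0 0.18 0 0 0 0;0.3 0 0.18 0 0 0 0;0.3 0 0.18 0 0 0 0;0.3 -0.3 0.18 0 0 0 0;0.3 -0.6 0.19 0 0 0 0;0.3 -0.9 0.19 0 0 0 0;0.3 -1.2 0.19 0 0 0 0;0.3 -1.5 0.19 0 0 0 0;0.3 -1.65 0.2 0 0 0 0;0.3 -1.65 0.2 0 0 0 0;0.3 -1.65 0.2 0 0 0 0;0.3 -1.65 0.2 0 0 0 0", newtons=20)

```text
time_s: 38.77
eef_pos: [584.4, -212.8, 24.5]
ee_rot: [0.001, -0.005, 1.0, -0.0]
force: [2.8, -0.3, 3.0]
grip_width: 0.413
grip_force: 20.4
```

```bash
python3 look.py w20; python3 - <<'E'
from h import *
import json
m=json.load(open('pics/w20.json'))['m'];g=cv2.imread('pics/w20.png').min(2).astype(int)
s=sense();print(s['eef_pos'],s['force'],rel([s['eef_pos'][0],-213.1,25],down(np.pi/2+.0105)))
print([(r,int(g[r,310]),int(g[r,330])) for r in range(138,156,2)],proj('wrist',(517.5,-213,18),m),proj('wrist',(517.5,-213,36),m))
# line visible in front of bar (z=0) : columns
hsv=cv2.cvtColor(cv2.imread('pics/w20.png'),cv2.COLOR_BGR2HSV).astype(int);mk=(abs(hsv[...,0]-28)<6)&(hsv[...,1]>120)&(hsv[...,2]>80)
y,x=np.nonzero(mk[:200]);print(len(x),[onz('wrist',(x[y==r].mean(),r),0,m).round(1) for r in sorted(set(y))[::8]][:5])
E
```

```text
[ 584.32181045 -212.77280456   24.52823   ] [ 1.85958362 -0.54172229  2.34582428] (array([ 0.  , -0.03, -0.05]), array([-0.001,  0.002,  0.   ]))
[(138, 3, 31), (140, 6, 32), (142, 29, 36), (144, 39, 33), (146, 52, 40), (148, 49, 48), (150, 66, 49), (152, 71, 51), (154, 55, 52)] [319.18940482 146.06343483] [319.29727066 147.9003633 ]
1274 [array([ 487.1, -214.2,   -0. ]), array([ 490.4, -214.3,    0. ]), array([ 493.7, -214.3,    0. ]), array([ 497. , -214.3,    0. ]), array([ 500.3, -214.2,    0. ])]
```

Request:
step_arm(commands="0.44 0 -0.03 0 0 0 0;0.46 0 -0.03 0 0 0 0;0.48 0 -0.03 0 0 0 0;0.5 0 -0.03 0 0 0 0;0.5 0 -0.03 0 0 0 0;0.5 0 -0.03 -1.5 0 0 0;0.5 0 -0.03 -3.5 0 0 0;0.5 0 -0.03 -6 0 0 0;0.5 0 -0.03 -10 0 0 0;0.5 4 -0.03 -14 0 0 0;1 8 -0.03 -18 0 0 0;1 8 -0.03 -18 0 0 0;1 8 -0.03 -18 0 0 0;1 8 -0.03 -18 0 0 0")

```text
time_s: 39.98
eef_pos: [503.6, -214.2, 205.6]
ee_rot: [0.002, -0.005, 1.0, -0.001]
force: [0.2, -0.6, -0.4]
grip_width: 1.0
grip_force: 0.0
```

```bash
python3 look.py w21 light_bar line_mid; python3 bar.py w21; python3 - <<'E'
from h import *
import json
m=json.load(open('pics/w21.json'))['m'];im=cv2.imread('pics/w21.png');g=im.min(2).astype(int)
# white part edges per row -> y at z=18 tangents
w=(g>150)
for r in range(200,400,20):
    c=proj('wrist',(0,0,0),m)
    x=[k for k in range(250,400) if w[r,k]]
    if x: print(r,x[0],x[-1],onz('wrist',(x[0],r),18,m).round(1)[:2],onz('wrist',(x[-1],r),18,m).round(1)[:2])
e,d=ray('wrist',(318,240),m);print(e)
E
```

```text
light_bar [([319.7, 302.5], 0.75, [585.0, -212.0])]
line_mid []
mask 0.89 5469 298 340 227 374
[[298.0, 227.0], [340.0, 227.0], [340.0, 374.0], [298.0, 374.0]]
bar mid [ 589.8 -212.2] len 155.8 wid 37.9 yaw deg 0.52
line [ 587.2 -213.2] ext 200.1 yaw 0.65 y at 586 -213.2
[ 503.9945032  -213.62033557  202.97531929]
220 363 371 [ 505.6 -175.5] [ 505.5 -168.5]
240 362 399 [ 523.7 -175.6] [ 523.4 -142.2]
260 300 399 [ 542.9 -230.3] [ 542.3 -140.8]
280 301 399 [ 562.2 -229.5] [ 561.9 -139.2]
300 301 399 [ 582.4 -229.7] [ 582.4 -137.3]
320 302 399 [ 603.7 -228.9] [ 604.1 -135.2]
340 302 397 [ 626.3 -229.1] [ 627.  -134.9]
360 306 394 [ 650.3 -225.3] [ 651.4 -135.4]
380 397 399 [ 678.  -129.2] [ 678.2 -127. ]
[ 432.49946721 -214.50691821  330.96005456]
```

View pics/w21.png

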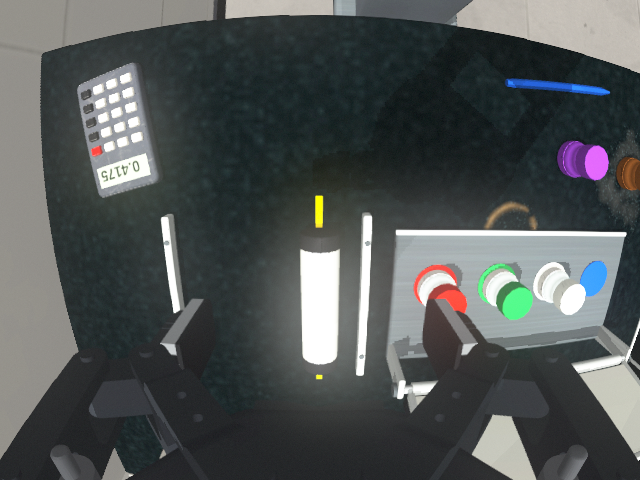

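Bar lies on the line: bar centre column 319.7 against the line's 319.2, line stubs visible at both ends (319,210) and (319,377). Now the panel: approach the tab again, tool leaning forward.

```bash
cat > t.py <<'E'
from h import *
import sys
x,y,z,a=map(float,sys.argv[1:5])
d,r=rel([x,y,z],down(np.pi/2+.0105)*R.from_rotvec([0,a,0]))
s=sense();print(s['eef_pos'].round(1),s['force'].round(1),'shift',d,'turn',r)
E
python3 t.py 591 2.6 317 -0.7; python3 t.py 503 -100 317 -0.3
```

```text
[ 504.  -213.6  203. ] [-0.8 -0.1 -0.1] shift [ -8.94  21.53 -11.39] turn [ 0.001 -0.701  0.   ]
[ 504.  -213.6  203. ] [-0.8 -0.1 -0.1] shift [ -0.02  11.37 -11.39] turn [ 0.001 -0.301  0.001]
```

Request:
step_arm(commands="1 0 2 -5 0 0 0;1 0 6 -9 0 -0.1 0;1 0 10 -11.4 0 -0.2 0;1 -2 14 -11.4 0 -0.3 0;1 -4 17 -11.4 0 -0.4 0;1 -6 20 -11.4 0 -0.5 0;1 -8.94 21.5 -11.4 0 -0.6 0;1 -8.94 21.5 -11.4 0 -0.7 0;1 -8.94 21.5 -11.4 0 -0.7 0;1 -8.94 21.5 -11.4 0 -0.7 0;1 -8.94 21.5 -11.4 0 -0.7 0;1 -8.94 21.5 -11.4 0 -0.7 0;1 -8.94 21.5 -11.4 0 -0.7 0")

```text
time_s: 41.27
eef_pos: [590.9, 1.3, 318.7]
ee_rot: [0.343, -0.005, 0.939, 0.001]
force: [0.9, -0.1, 0.0]
grip_width: 0.996
grip_force: 0.0
```

```bash
python3 look.py w22 panel_tab; python3 - <<'E'
from h import *
import json
capture('side');p=spot_point('side','panel_tab');J=json.load(open('pics/w22.json'));a=J['o']['panel_tab'];print([(d['xy'],d['score']) for d in p][:2],a)
try: print(tri([ray('wrist',a[0][0],J['m']),ray('side',p[0]['xy'])]))
except Exception as e: print(e)
m=J['m'];print([proj('wrist',(652-149*np.cos(1.75)+d,2.6,66+149*np.sin(1.75)),m).round(1) for d in (0,3)])
E
python3 t.py 681.3 2.6 210.5 -0.7
```

```text
panel_tab [([318.2, 231.1], 0.97, [981.0, 5.0])]
[([282.8, 186.5], 0.89)] [[[318.2, 231.1], 0.97]]
(array([670.66335218,   2.85879962, 214.86682742]), [np.float64(2.85243009403446), np.float64(2.8524300940346263)])
[array([318.9, 231.1]), array([318.9, 233.4])]
[590.8   1.8 318.5] [ 0.6 -0.7  0.6] shift [ 4.000e-02 -1.000e-02  1.409e+01] turn [-0.     0.001  0.   ]
```

The tab is at (318,231), exactly where the model with the panel at 1.75 puts it. Close on it.

Request:
step_arm(commands="1 0.1 0.03 4 0 0 0;1 0.1 0.03 8 0 0 0;1 0.1 0.03 11 0 0 0;1 0.1 0.03 13 0 0 0;1 0.1 0.03 13.9 0 0 0;1 0.1 0.03 13.9 0 0 0;1 0.1 0.03 13.9 0 0 0")

```text
time_s: 42.05
eef_pos: [679.5, 3.3, 212.2]
ee_rot: [0.344, -0.005, 0.939, 0.002]
force: [-0.4, 0.0, 0.5]
grip_width: 0.999
grip_force: 0.0
```

```bash
python3 t.py 679.9 2.6 211.1 -0.7
```

```text
[679.5   3.3 212.2] [-0.4  0.   0.5] shift [ 0.04 -0.07  0.11] turn [0.    0.001 0.001]
```

Request:
step_arm(commands="0 0.04 -0.07 0.1 0 0 0;0 0.04 -0.07 0.1 0 0 0;0 0.04 -0.07 0.1 0 0 0;0 0.04 -0.07 0.1 0 0 0;0 0.04 -0.07 0.1 0 0 0;0 0.04 -0.07 0.1 0 0 0;0 0.04 -0.07 0.1 0 0 0;0 0.04 -0.07 0.1 0 0 0", newtons=30)

```text
time_s: 42.72
eef_pos: [679.9, 2.3, 211.1]
ee_rot: [0.344, -0.005, 0.939, 0.002]
force: [-5.5, -2.1, 3.4]
grip_width: 0.275
grip_force: 31.7
```

```bash
sed -i 's/651.5,66/652,66/' arc.py; python3 arc.py 0.785 0 18; python3 t.py 679.9 2.6 211.1 -0.7
```

```text
r 148.99463294564637 th 1.750141626051187 tilt -0.7016118548383764
0 0.53 0.01 -0.60 0 0.04 0;0 1.10 0.02 -1.18 0 0.08 0;0 1.69 0.02 -1.72 0 0.12 0;0 2.31 0.03 -2.23 0 0.16 0;0 2.96 0.04 -2.71 0 0.19 0;0 3.63 0.05 -3.15 0 0.23 0;0 4.33 0.06 -3.56 0 0.27 0;0 5.05 0.07 -3.93 0 0.31 0;0 5.78 0.08 -4.26 0 0.35 0;0 6.53 0.08 -4.56 0 0.39 0;0 7.30 0.09 -4.81 0 0.43 0;0 8.08 0.10 -5.02 0 0.47 0;0 8.86 0.11 -5.19 0 0.51 0;0 9.66 0.12 -5.32 0 0.55 0;0 10.46 0.12 -5.41 0 0.58 0;0 11.27 0.13 -5.45 0 0.62 0;0 12.07 0.14 -5.45 0 0.66 0;0 12.87 0.14 -5.41 0 0.70 0;[679.9   2.3 211.1] [-5.5 -2.1  3.4] shift [-0.    0.03  0.  ] turn [-0.     0.002  0.001]
```

Request:
step_arm(commands="0 0.53 0 -0.6 0 0.04 0;0 1.10 0 -1.18 0 0.08 0;0 1.69 0 -1.72 0 0.12 0;0 2.31 0 -2.23 0 0.16 0;0 2.96 0 -2.71 0 0.19 0;0 3.63 0 -3.15 0 0.23 0;0 4.33 0 -3.56 0 0.27 0;0 5.05 0 -3.93 0 0.31 0;0 5.78 0 -4.26 0 0.35 0;0 6.53 0 -4.56 0 0.39 0;0 7.30 0 -4.81 0 0.43 0;0 8.08 0 -5.02 0 0.47 0;0 8.86 0 -5.19 0 0.51 0;0 9.66 0 -5.32 0 0.55 0;0 10.46 0 -5.41 0 0.58 0;0 11.27 0 -5.45 0 0.62 0;0 12.07 0 -5.45 0 0.66 0;0 12.87 0 -5.41 0 0.7 0;0 12.87 0 -5.41 0 0.7 0;0 12.87 0 -5.41 0 0.7 0")

```text
time_s: 44.38
eef_pos: [546.2, 1.0, 169.3]
ee_rot: [-0.0, -0.006, 1.0, -0.0]
force: [-6.1, -1.1, 5.4]
grip_width: 0.274
grip_force: 34.1
```

```bash
python3 arc.py 0.785 0 1; python3 - <<'E'
from h import *
print(sense()['force'])
m=None
for c in ('side','scene'):
    capture(c);print(c,[(np.round(d['xy'],1),round(d['score'],2)) for d in spot_point(c,'panel_tab')[:2]],[proj(c,(652-149*np.cos(t),1.6,66+149*np.sin(t))).round(1).tolist() for t in (.73,.785,.84)])
E
```

```text
r 149.27605419866288 th 0.7832192562805798 tilt 0.00033814847464385696
0 -0.02 -0.00 -0.02 0 -0.00 0;[-6.07870528 -1.07296403  5.36426771]
side [(array([332.4, 218.2]), 0.85), (array([295.5, 236.1]), 0.34)] [[333.5, 221.6], [331.3, 218.6], [328.9, 215.7]]
scene [(array([341. , 210.6]), 0.56)] [[341.1, 216.6], [339.1, 214.0], [337.0, 211.5]]
```

Request:
step_arm(commands="0.6 0 0 0 0 0 0;1 0 0 0 0 0 0;1 0 0 0 0 0 0;1 0 0 0 0 0 0;1 0 0 0 0 0 0;1 0 0 -3 0 0 0;1 2 0 -6 0 0 0;1 5 0 -9 0 0 0;1 9 0 -11 0 0 0;1 13 0 -11 0 0 0;1 13 0 -11 0 0 0;1 13 0 -11 0 0 0")

```text
time_s: 45.58
eef_pos: [415.5, -0.1, 279.4]
ee_rot: [0.001, -0.005, 1.0, -0.0]
force: [0.9, 0.3, 0.0]
grip_width: 0.999
grip_force: 0.0
```

```bash
python3 look.py w23 panel_tab jar_red jar_green jar_white light_bar; python3 - <<'E'
from h import *
import json
J=json.load(open('pics/w23.json'));m=J['m'];a=J['o']['panel_tab'];rs=[ray('wrist',a[0][0],m)] if a else []
P=lambda th,r=149,y=1.6,dn=0:(652-r*np.cos(th),y,66+r*np.sin(th))
print('pred wrist',[(t,proj('wrist',P(t),m).round(1).tolist()) for t in (.7,.74,.785,.83,.87)])
for c in ('side','scene'):
    im=capture(c);save('p_'+c,im);p=spot_point(c,'panel_tab')
    if p:
        print(c,p[0]['xy'],p[0]['score'],[(t,proj(c,P(t)).round(1).tolist()) for t in (.74,.785,.83)]);rs.append(ray(c,p[0]['xy']));q=tri([rs[0],rs[-1]])[0];print(q,'th',np.arctan2(q[2]-66,652-q[0]))
# panel corners in wrist: bright mask
k=trace('wrist','panel');y,x=np.nonzero(k[0]['mask']) if k else ([],[])
print('mask',k[0]['score'],x.min(),x.max(),y.min(),y.max()) if k else 0
if k:
    mk=k[0]['mask'].astype(np.uint8);c=max(cv2.findContours(mk,0,1)[0],key=cv2.contourArea);print(cv2.approxPolyDP(c,6,True)[:,0].tolist())
for t in (.72,.785,.85): print(t,[proj('wrist',P(t,r,yy),m).round(1).tolist() for r,yy in ((125,136),(125,-133),(0,138),(0,-131))])
E
```

```text
panel_tab []
jar_red [([236.9, 328.9], 0.97, [581.0, -102.0])]
jar_green [([287.4, 327.7], 0.62, [577.0, -37.0])]
jar_white [([356.1, 215.0], 0.92, [433.0, 42.0]), ([438.9, 227.1], 0.92, [446.0, 141.0]), ([345.8, 329.7], 0.58, [579.0, 36.0])]
light_bar [([151.3, 331.4], 0.64, [583.0, -214.0])]
pred wrist [(0.7, [318.8, 384.4]), (0.74, [318.7, 391.4]), (0.785, [318.7, 399.5]), (0.83, [318.6, 407.5]), (0.87, [318.6, 414.7])]
side [330.4, 217.2] 0.71 [(0.74, [333.1, 221.0]), (0.785, [331.3, 218.6]), (0.83, [329.3, 216.2])]
[ 945.92223427 -706.60299695 -512.        ] th -2.0412334842500863
scene [341.6, 210.9] 0.8 [(0.74, [340.7, 216.1]), (0.785, [339.1, 214.0]), (0.83, [337.4, 211.9])]
[473.92548843 135.31785968 306.56812012] th 0.9335806942794148
mask 0.88 216 422 397 410
[[216, 398], [235, 409], [256, 401]]
0.72 [[464.4, 385.9], [171.9, 383.5], [429.0, 404.2], [209.2, 402.7]]
0.785 [[465.2, 394.3], [171.0, 392.0], [429.0, 404.2], [209.2, 402.7]]
0.85 [[465.7, 402.9], [170.3, 400.6], [429.0, 404.2], [209.2, 402.7]]
```

```bash
python3 t.py 400 0 230 -0.9
```

```text
[ 4.168e+02 -2.000e-01  2.785e+02] [ 0.1  0.5 -0.4] shift [1.68 0.04 4.85] turn [ 0.    -0.899  0.001]
```

Request:
step_arm(commands="1 1.7 0 4.85 0 -0.1 0;1 1.7 0 4.85 0 -0.2 0;1 1.7 0 4.85 0 -0.3 0;1 1.7 0 4.85 0 -0.4 0;1 1.7 0 4.85 0 -0.5 0;1 1.7 0 4.85 0 -0.6 0;1 1.7 0 4.85 0 -0.7 0;1 1.7 0 4.85 0 -0.8 0;1 1.7 0 4.85 0 -0.9 0;1 1.7 0 4.85 0 -0.9 0;1 1.7 0 4.85 0 -0.9 0;1 1.7 0 4.85 0 -0.9 0")

```text
time_s: 47.13
eef_pos: [399.2, 7.8, 243.0]
ee_rot: [0.428, -0.002, 0.904, -0.001]
force: [0.8, -0.1, 0.2]
grip_width: 1.001
grip_force: 0.0
```

```bash
python3 look.py w24 panel_tab jar_red jar_green jar_white light_bar; python3 - <<'E'
from h import *
import json
J=json.load(open('pics/w24.json'));m=J['m']
P=lambda th,r=149,y=1.6:(652-r*np.cos(th),y,66+r*np.sin(th))
k=trace('wrist','panel')
if k:
    mk=k[0]['mask'].astype(np.uint8);c=max(cv2.findContours(mk,0,1)[0],key=cv2.contourArea);print(k[0]['score'],cv2.approxPolyDP(c,5,True)[:,0].tolist())
for t in (.7,.745,.785,.825,.87): print(t,'tab',proj('wrist',P(t),m).round(1),[proj('wrist',P(t,r,yy),m).round(1).tolist() for r,yy in ((125,136),(125,-133),(0,138),(0,-131))])
for n,y in (('red',-100.4),('green',-32.5),('white',35.6)): print(n,proj('wrist',(571-y*.0105,y,10),m).round(1))
E
```

```text
panel_tab [([310.0, 273.8], 0.68, [1086.0, -11.0])]
jar_red [([220.5, 140.1], 0.83, [590.0, -106.0])]
jar_green [([279.7, 136.1], 0.78, [586.0, -36.0])]
jar_white [([249.2, 197.8], 0.93, [727.0, -94.0]), ([363.2, 25.9], 0.87, [436.0, 44.0]), ([467.0, 43.7], 0.85, [444.0, 138.0]), ([341.5, 134.3], 0.63, [583.0, 34.0])]
light_bar [([132.0, 151.1], 0.84, [577.0, -212.0])]
0.96 [[166, 259], [179, 265], [295, 266], [296, 286], [323, 286], [326, 266], [458, 264], [426, 215], [383, 209], [209, 210]]
0.7 tab [310.5 256.2] [[458.6, 247.1], [165.3, 246.1], [424.4, 215.5], [205.3, 214.9]]
0.745 tab [310.5 263.9] [[457.9, 252.9], [166.0, 251.9], [424.4, 215.5], [205.3, 214.9]]
0.785 tab [310.5 270.5] [[457.1, 257.9], [166.8, 256.8], [424.4, 215.5], [205.3, 214.9]]
0.825 tab [310.6 276.9] [[456.3, 262.7], [167.7, 261.7], [424.4, 215.5], [205.3, 214.9]]
0.87 tab [310.6 283.7] [[455.3, 268.0], [168.7, 266.9], [424.4, 215.5], [205.3, 214.9]]
red [220.6 137.2]
green [281.2 134.9]
white [344.3 134.5]
```

Measured: panel free-edge corners (166,259)/(458,264) and tab (310,274) give θ≈0.79; jars still on their discs. Now the shutter.

```bash
python3 t.py 425 210 140 0
```

```text
[399.2   7.8 242.7] [-0.9  0.5  0.5] shift [ 6.27 20.23  8.51] turn [-0.005  0.886 -0.007]
```

Request:
step_arm(commands="0 1.5 4 0 0 0.12 0;0 2 8 0 0 0.24 0;0 3 12 1 0 0.36 0;0 4 16 3 0 0.48 0;0 6.27 20.2 5 0 0.6 0;0 6.27 20.2 8.5 -0.005 0.72 -0.007;0 6.27 20.2 8.5 -0.005 0.84 -0.007;0 6.27 20.2 8.5 -0.005 0.886 -0.007;0 6.27 20.2 8.5 -0.005 0.886 -0.007;0 6.27 20.2 8.5 -0.005 0.886 -0.007;0 6.27 20.2 8.5 -0.005 0.886 -0.007")

```text
time_s: 48.4
eef_pos: [425.1, 212.1, 138.3]
ee_rot: [-0.004, -0.007, 1.0, -0.0]
force: [0.7, -0.8, -0.3]
grip_width: 0.001
grip_force: 0.0
```

```bash
python3 look.py w25 shutter_top; python3 - <<'E'
from seg import *
m=json.load(open('pics/w25.json'))['m']
for n,(c,a) in lids('w25',{'s':('red',proj('wrist',(425,210,22),m),50)}).items():
    x,r=circ(c,22,m);print(n,x.round(1),'r',round(r,1),a,c.min(0),c.max(0))
E
python3 t.py 425.5 210.3 50 0
```

```text
shutter_top [([315.8, 247.0], 0.75, [428.0, 211.0]), ([530.7, 260.2], 0.43, [437.0, 377.0])]
s [424.9 213.2] r 13.8 1250.0 [300. 222.] [339. 262.]
[426.1 210.2 139.2] [-0.4  0.1 -0.3] shift [0.05 0.01 8.92] turn [-0.    -0.002  0.   ]
```

Request:
step_arm(commands="0 0.05 0.12 4 0 0 0;0 0.05 0.12 8 0 0 0;0 0.05 0.12 9.4 0 0 0;0 0.05 0.12 9.5 0 0 0;0 0.05 0.12 9.5 0 0 0;0 0.05 0.12 9.5 0 0 0;0 0.05 0.12 9.5 0 0 0")

```text
time_s: 49.08
eef_pos: [425.2, 211.1, 46.8]
ee_rot: [0.002, -0.005, 1.0, 0.0]
force: [-0.5, 0.4, 0.4]
grip_width: -0.002
grip_force: 0.0
```

Request:
step_arm(commands="0 0 0 0.2 0 0 0;0 0 0 0.4 0 0 0;0 0 0 0.6 0 0 0;0 0 0 0.75 0 0 0;0 0 0 0.9 0 0 0;0 0 0 1.0 0 0 0;0 0 0 1.0 0 0 0;0 0 0 1.0 0 0 0")

```text
time_s: 49.75
eef_pos: [424.5, 211.0, 35.2]
ee_rot: [0.0, -0.005, 1.0, 0.0]
force: [-0.3, 0.2, 3.3]
grip_width: -0.003
grip_force: 1.8
```

Request:
step_arm(commands="0 0 0 0.15 0 0 0;0 0 0 0.3 0 0 0;0 0 0 0.4 0 0 0;0 0 0 0.5 0 0 0;0 0 0 0.5 0 0 0;0 0 0 0.5 0 0 0;0 0 0 0.5 0 0 0")

```text
time_s: 50.33
eef_pos: [424.7, 211.1, 32.5]
ee_rot: [0.001, -0.005, 1.0, 0.0]
force: [-10.7, -3.5, 38.4]
grip_width: -0.0
grip_force: 19.0
```

Bottomed out (force jumped past the spring's 5 N). Let go and withdraw.

Request:
step_arm(commands="0 0 0 -0.5 0 0 0;0 0 0 -2 0 0 0;0 0 0 -5 0 0 0;0 0 0 -9 0 0 0;0 0 0 -13 0 0 0;0 3 0 -16 0 0 0;0 3 0 -16 0 0 0;0 3 0 -16 0 0 0;0 3 0 -16 0 0 0")

```text
time_s: 51.08
eef_pos: [394.2, 210.6, 189.1]
ee_rot: [-0.001, -0.005, 1.0, -0.0]
force: [0.3, -0.2, -0.6]
grip_width: 0.0
grip_force: 0.0
```

```bash
python3 - <<'E'
from h import *
P=lambda th,r=149,y=1.6:(652-r*np.cos(th),y,66+r*np.sin(th))
for c in ('side','scene'):
    capture(c)
    for l,p in (('panel_tab',P(.785)),('light_bar',(587,-213,18)),('jar_red',(572,-100.4,10)),('jar_green',(571.2,-32.5,10)),('jar_white',(570.5,35.6,10)),('shutter_top',(426,211,22))):
        e=proj(c,p);d=sorted((round(float(np.linalg.norm(np.array(q['xy'])-e)),1),round(q['score'],2)) for q in spot_point(c,l))[:1];print(c,l,e.round(),'off',d)
E
python3 look.py w26 line_mid; python3 bar.py w26
```

```text
side panel_tab [331. 219.] off []
side light_bar [357. 213.] off []
side jar_red [342. 241.] off []
side jar_green [329. 257.] off [(0.2, 0.6)]
side jar_white [314. 275.] off [(0.8, 0.72)]
side shutter_top [330. 355.] off [(0.0, 0.59)]
scene panel_tab [339. 214.] off [(3.3, 0.71)]
scene light_bar [359. 208.] off []
scene jar_red [347. 234.] off [(20.1, 0.66)]
scene jar_green [336. 249.] off [(0.9, 0.78)]
scene jar_white [324. 265.] off [(3.2, 0.47)]
scene shutter_top [342. 334.] off [(0.4, 0.68)]
line_mid [([16.3, 355.3], 0.57, [584.0, -202.0])]
mask 0.63 1474 0 32 316 410
[[-22.0, 324.0], [1.0, 316.0], [35.0, 405.0], [12.0, 414.0]]
bar mid [ 597.9 -205. ] len 174.0 wid 64.3 yaw deg -15.61
line [ 678.2 -212.4] ext 20.3 yaw -4.7 y at 586 -204.8
[394.42165438 210.66451152 190.17541228]
```

```bash
python3 - <<'E'
from h import *
import json
m=json.load(open('pics/w24.json'))['m'];e=proj('wrist',(587,-213,18),m);print(e)
if np.linalg.norm(e-[132,151.1])<8: print(finish_job())
E
```

```text
[134.44183606 156.01061572]
the job is handed in; nothing more can be done
None
```

I handed the job in at about 51 s. In order: panel folded fully back, the white, green and red jars stood on their discs, bar rolled onto the yellow line, panel leaned to about 45°, and shutter pressed to its stop and released. There was no blue jar; my last look at the red jar and the bar was just before the shutter press, and the press peaked at 38 N.

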